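# Rebuild a microscope stage on its two-pin carrier

### The arm

A 6-joint arm with a two-finger parallel gripper is mounted at the origin on the work surface. World frame = base frame: x ahead of the robot, y to its left, z up, the work surface at z = 0. Lengths are in m, angles in rad, forces in N, time in s.
With the tool pointing down it reaches from about 0.35 to 1 m from the base axis. Payload 7.1 kg.
Tool frame: the origin (TCP) lies on the centre line of the jaws, within the pads' length; the fingertips stand tip_reach ahead of it and the grasp point (between the pads) lies 2 mm behind it (tip_reach is the distance from the TCP to the fingertips, in m); x points along the fingers, y is the direction in which the jaws open and shut, and the axes are right-handed (so a half turn about x gives the same grasp; the last joint's range is limited). The gripper opens to 85 mm and grips with 20 to 120 N. Pads are 22 mm wide; open, the fingers measure 114 mm over their backs; the gripper's body (76 mm by 85 mm) begins 54 mm behind the grasp point. The pads swing forward as they close: fully open they stand 13 mm farther back than shut.
Start: joints at [-1.181, 0.423, 1.63, -0, 1.089, -0.019], TCP at [0.248, -0.573, 0.248] pointing down, gripper open.
Joint ranges: [-3, 3], [-0.9, 2.11], [0.09, 2.58], [-1.31, 4.45], [0.11, 2.69], [-2.54, 2.54]. Speed limits (rad/s): [2.39, 2.39, 3.01, 3.14, 3.14, 3.14].

### API

Orientations are given as a rotation vector (axis times angle).
In Python, from plant import * gives the robot as it stands. The module is installed in compiled form; this text tells all that it offers.
- The arm moves only by the tool move_arm, never from a script. Its argument "steps" is one flat list of numbers, 6 for each row, row after row: the shift along the world's x, y, z in units of 30 mm (1.0 is 30 mm), then the turn, a rotation vector about the world's x, y, z in degrees. A call has 1 to 20 rows; each row is the pose to reach, as a shift and turn from the pose commanded when the call began; what a row does not reach only later rows make up. A row lasts 1/12 s, in which the tool goes at most 41.7 mm and 7.16 degrees, less where a joint would pass 70% of its speed; a pose out of reach is approached as far as the arm can. A call with a gripper value outside its range is refused whole. "gripper" is the opening, from 0 (shut) to 1 (fully open), set as the call begins (left out, the last holds). The fingers move at their own pace and stop on an object; "newtons" is the grip in N (left out, the last holds). Time passes only in rows, so rows that repeat a pose let the fingers close. It gives the time, the measured TCP pose, the force and the opening at its end, in the units of the state.
- read_state(): the state, without advancing time (a new reading comes with each control period).
- capture(name): name is "scene" or "top" or "wrist"; returns the picture (384x512x3 uint8, blue, green, red); there is no depth.
- calibration(name): a dict with "fx", "fy", "cx", "cy" (pixels), "distortion" ([k1, k2, p1, p2, k3] as OpenCV has them; the pictures are not rectified), "R" (3x3) and "t" (3): a world point X has camera coordinates R X + t. Camera axes: x right, y down, z forward; pixel columns grow to the right and rows downward; lengths in m; the calibration is good to about 2 mm. A picture is of the moment at which its call begins: read the wrist's pose just before it. calibration takes no time and is no camera call; for the wrist camera it gives the pose at the moment of the call.
- job_done(): hands the job in, once; it reports no verdict.
The state is a dict: "clock": time; "joint_pos": joint angles; "qvel": joint speeds; "joint_efforts": joint torques, N m; "tool_pos": TCP position; "orientation": TCP orientation; "force": force on the tool from outside, world axes, zero at the start; "torque": the same for the moment, N m; "width": opening from 0.0 (shut) to 1.0 (fully open).
Only numpy, scipy, OpenCV 4.12 (cv2) and the standard library are available. Lean on these libraries where they do the work, as an engineer would, in place of code of your own. Each camera call takes 0.05 s, during which the arm holds its last target.

### The job

Take the yellow transport cover off the stage carrier and stand it upright, flat on the floor of the steel tray. Then thread the silver spacer, and after it the black stage plate, over the carrier's two pins, lowering each gently until it lies fully down (do not let it fall). Finally swing the red clamp fully round over the end of the stack, let go of everything and leave the other things on the desk where they are.

Things in the scene. Friction and masses are not known exactly. Their poses are not given: they have to be found in the camera images.
- carrier: white stage carrier, fixed to the table. Origin: centre of the pedestal's foot on the table; z up. Foot 62 (x) x 250 (y) x 10 high, from y = -95 to +155. Pedestal 28 (x) x 112 (y), flat top (the seat) 50 above the table. On the seat stand two steel pins at x = 0, y = +42 and y = -42: 8 dia, straight for 16 then a cone to a 3 dia tip, 26 tall in all (tips 76 above the table). Beyond the +y end stands the clamp post, 20 dia, at y = +92.
- seat (a point): centre of the seat, midway between the pins' feet, 50 above the table; axes as the carrier
- cover: yellow transport cover, upside-down hollow box 28 (x) x 112 (y) x 38 high, standing over the pins on the seat, its long side along the carrier's y. Origin: centre of its underside. Walls 4; about 6 play to the pins; lift straight up by at least 30 to clear them. On top a grip rib 14 (x) x 60 (y) x 26 high (z = 38 to 64). About 70 g
- tray: fixed steel tray, outside 210 (x) x 130 (y) x 22 high, wall and floor 5. Origin: centre of its underside
- spacer: silver aluminium plate 38 (x) x 130 (y) x 6 thick with two round through holes, 11 dia, at x = 0, y = +42 and -42; same either way round. Origin: centre of its underside. About 90 g. It lies flat on a rest block, its sides overhanging the block by about 5, so it can be gripped across its x sides
- stage_plate: black plate 48 (x) x 130 (y) x 8 thick with a white glass slide between the holes; two round through holes, 11 dia, at x = 0, y = +42 and -42; works either way round. Origin: centre of its underside. About 130 g. Lies on the other rest block, overhanging it by 10 on each side. It is 10 wider than the spacer, so fingers holding its sides pass clear of a spacer below
- rest_a: fixed grey rest block 28 (x) x 110 (y) x 30 high under the spacer; origin: centre of its underside
- rest_b: fixed grey rest block, the same, under the stage plate
- clamp (a joint): red swing clamp on the carrier, angle in rad: 0 = open (nose to the carrier's +x, handle tail to its -x), 1.57 = fully closed (nose over the stack's end, tail to the carrier's +y). It grows clockwise seen from above; about 1.2 N at the handle turns it and it stays where left. The nose's underside is 67 above the table, 3 above the finished stack, and it reaches 36 from the pivot
- clamp_pivot (a point): on the clamp's vertical hinge axis, at the carrier's x = 0, y = +92, 65 above the table
- clamp_handle (a point): the clamp's black upright handle post, 13 dia, 50 out from the hinge axis; this point is on its axis 98 above the table, 20 below its top (118); the tail's top face is 74 above the table
- oil_bottle: bystander, leave where it is: small amber bottle, 32 dia, 65 high; origin at its underside's centre
- specimen_jar: bystander, leave where it is: clear jar with red lid, 60 dia, 75 high; origin at its underside's centre
- slide_box: bystander, leave where it is: blue slide box, 90 x 160 x 34 high; origin at its underside's centre
- objective: bystander, leave where it is: steel microscope objective standing up, 33 dia, 50 high; origin at its underside's centre
- screwdriver: bystander, leave where it is: screwdriver 170 long, lying along its x
- dish: bystander, leave where it is: white shallow dish, 90 dia, 16 high; origin at its underside's centre
- eyepiece: bystander, leave where it is: black eyepiece standing up, 30 dia, 42 high; origin at its underside's centre
Things that resemble listed ones, but are neither listed nor needed, are in the scene too. What is meant by the stage_plate is not turquoise, and is the smaller of those in its own colour.

How it is judged:
By the outcome, as a careful person would: the job done as asked, in the order asked, and still so for the second after the job is handed in, with the robot touching nothing.
It also fails if it takes over 72 s, if anything falls off the work surface, if the arm or the gripper's body presses on something with over 40 N, if the wrist force passes 120 N, or if a joint passes its speed limit or range.

## Working session

There is one attempt and no reset: what is moved stays moved. The work goes in short steps, Python scripts to look and compute and a tool call to move; the robot and the scene stay as the last step left them, time stands still between calls to the robot, and variables do not carry over. Pictures are saved under pics/ and viewed, and the job is handed in when it is done.

Besides the shell and the picture viewer there is one more tool, called after "Call:" by a JSON object that holds its "method" and its "body", one argument or row to a line. move_arm: Moves the arm, as the interface text tells. Its arguments: {"type":"object","properties":{"steps":{"type":"array"},"gripper":{"type":"number"},"newtons":{"type":"number"}},"required":["steps"]}

```bash
mkdir -p pics; python3 - <<'E'
from plant import *
import cv2
s=read_state(); print(s)
for n in("scene","top","wrist"):
    c=calibration(n); print(n,c)
    cv2.imwrite(f"pics/{n}0.png",capture(n))
E
```

```text
{'clock': 0.0, 'joint_pos': array([-1.18100637e+00,  4.23844104e-01,  1.63072210e+00,  3.95176395e-06,
        1.08861016e+00, -1.90080956e-02]), 'qvel': array([ 0.00086109,  0.00154954, -0.00165087,  0.00172084, -0.00058588,
        0.00122803]), 'joint_efforts': array([ 1.05051201e-04, -5.57398903e+01, -2.81742328e+01, -9.49533478e-05,
        7.51731422e-03, -1.27943667e-05]), 'tool_pos': array([ 0.24825564, -0.57298969,  0.24753103]), 'orientation': array([ 1.9967502 ,  0.41556125, -1.99733857]), 'force': array([-0.28880632,  0.56110587, -0.82922701]), 'torque': array([ 0.01849729, -0.06364082, -0.06072708]), 'width': 1.0031894367127276}
scene {'fx': 408.4165717830461, 'fy': 408.4165717830461, 'cx': 255.55718554694963, 'cy': 194.3150396292169, 'distortion': array([0.04941449, 0.        , 0.        , 0.        , 0.        ]), 'R': array([[-0.76313914,  0.64602307,  0.01651823],
       [ 0.34965662,  0.43427127, -0.83014981],
       [-0.54346932, -0.6277441 , -0.55729565]]), 't': array([ 0.42703104, -0.10300372,  1.37532836])}
top {'fx': 427.1706027001451, 'fy': 427.1706027001451, 'cx': 254.85209141924358, 'cy': 190.1833298417072, 'distortion': array([-0.03516722,  0.        ,  0.        ,  0.        ,  0.        ]), 'R': array([[-2.34021563e-02, -9.99711733e-01, -5.36558941e-03],
       [-9.82015604e-01,  2.39930077e-02, -1.87269028e-01],
       [ 1.87343781e-01,  8.86593457e-04, -9.82294010e-01]]), 't': array([-0.02548654,  0.57589558,  1.08180531])}
wrist {'fx': 271.84938212260977, 'fy': 271.84938212260977, 'cx': 255.02749428187806, 'cy': 194.58331123585177, 'distortion': array([-0.05252424,  0.        ,  0.        ,  0.        ,  0.        ]), 'R': array([[ 3.97331759e-01, -9.17674732e-01, -7.47949180e-04],
       [-8.69470207e-01, -3.76720761e-01,  3.19535645e-01],
       [-2.93511555e-01, -1.26311340e-01, -9.47573961e-01]]), 't': array([-0.62508053, -0.04141245,  0.38142564])}
```

View pics/scene0.png

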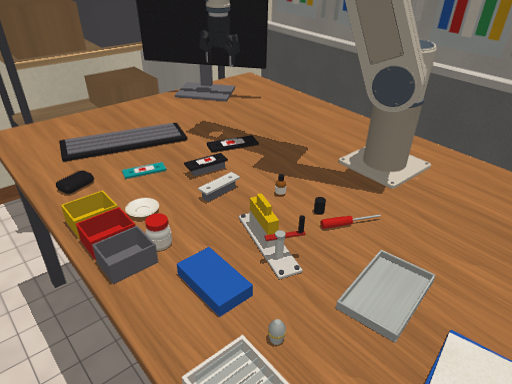

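View pics/top0.png

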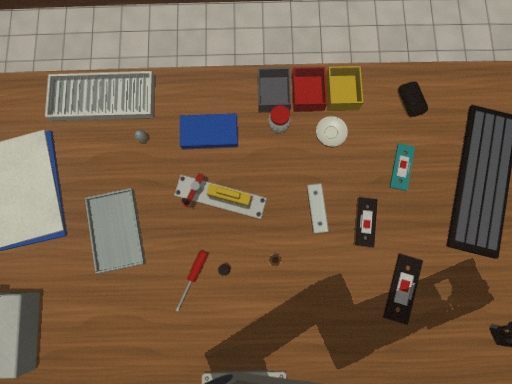

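View pics/wrist0.png

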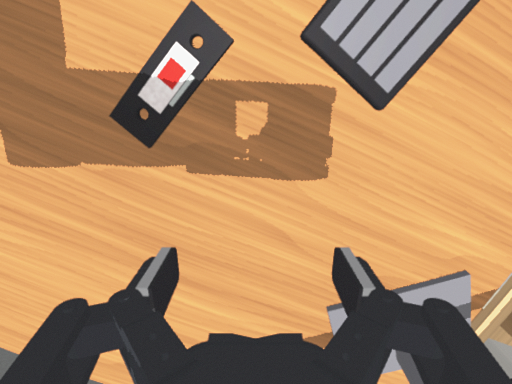

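Candidates for the stage plate in the top view: a turquoise one at (402,167), a black one at (366,222) and a larger black one at (404,288). The smaller black one at (366,222) fits. I'll enlarge it to confirm, along with the carrier.

```bash
cat > h.py <<'E'
import numpy as np, cv2
from plant import *
def K(c): return np.array([[c["fx"],0,c["cx"]],[0,c["fy"],c["cy"]],[0,0,1.]])
def ray(c,uv):
    p=cv2.undistortPoints(np.array(uv,float).reshape(-1,1,2),K(c),c["distortion"]).reshape(-1,2)
    d=np.c_[p,np.ones(len(p))]@c["R"]
    o=-c["R"].T@c["t"]; return o,d
def plane(c,uv,z):
    o,d=ray(c,uv); return o+d*((z-o[2])/d[:,2])[:,None]
def proj(c,X):
    r,_=cv2.Rodrigues(c["R"]); return cv2.projectPoints(np.array(X,float).reshape(-1,1,3),r,c["t"],K(c),c["distortion"])[0].reshape(-1,2)
def hsv(im,lo,hi):
    m=cv2.inRange(cv2.cvtColor(im,cv2.COLOR_BGR2HSV),np.array(lo),np.array(hi)); return m
def rects(m,amin,box=None):
    r=[]
    for c in cv2.findContours(m,cv2.RETR_EXTERNAL,cv2.CHAIN_APPROX_NONE)[0]:
        if cv2.contourArea(c)>amin: r.append((cv2.contourArea(c),cv2.minAreaRect(c)))
    return r
E
python3 - <<'E'
from h import *
t=cv2.imread("pics/top0.png")
a=cv2.resize(t[130:330,300:440],None,fx=3,fy=3,interpolation=cv2.INTER_CUBIC)
b=cv2.resize(t[160:280,80:340],None,fx=3,fy=3,interpolation=cv2.INTER_CUBIC)
cv2.imwrite("pics/ca.png",a);cv2.imwrite("pics/cb.png",b)
E
```

```text
(no output)
```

View pics/ca.png

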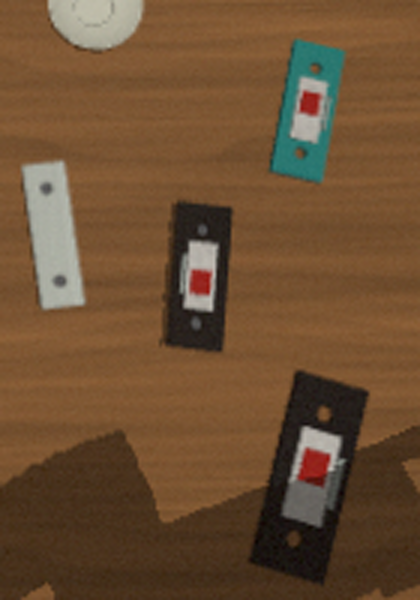

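View pics/cb.png

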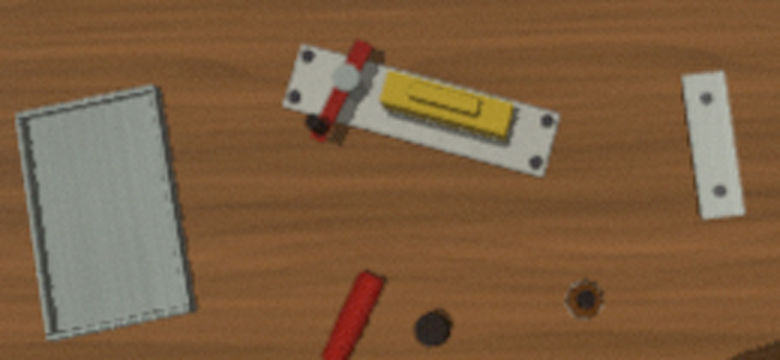

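The crop confirms it. The black plate at (366,222) is smaller than the one at (404,288), shows a grey block through its holes, and has the white slide. Next I'll measure poses.

```bash
cat >> h.py <<'E'
def obj(c,im,m,z,amin,name):
    for ct in cv2.findContours(m,cv2.RETR_EXTERNAL,cv2.CHAIN_APPROX_NONE)[0]:
        if cv2.contourArea(ct)<amin: continue
        P=plane(c,ct.reshape(-1,2).astype(float),z)[:,:2]
        (cx,cy),(w,h),a=cv2.minAreaRect((P*1000).astype(np.float32))
        b=cv2.boxPoints(((cx,cy),(w,h),a)); e=b[1]-b[0]; f=b[2]-b[1]
        L=e if np.hypot(*e)>np.hypot(*f) else f
        uv=ct.reshape(-1,2).mean(0)
        print(name,"uv",uv.round(),"ctr mm",np.round([cx,cy],1),"size",np.round([w,h],1),"long-axis deg",round(np.degrees(np.arctan2(L[1],L[0]))%180,1))
E
python3 - <<'E'
from h import *
t=cv2.imread("pics/top0.png"); c=calibration("top")
def reg(m,x0,y0,x1,y1):
    o=np.zeros_like(m);o[y0:y1,x0:x1]=m[y0:y1,x0:x1];return o
w=hsv(t,[0,0,130],[180,70,255])
obj(c,t,reg(w,295,170,340,245),.036,200,"spacer")
obj(c,t,reg(w,160,165,275,225),.010,300,"carrierfoot")
k=hsv(t,[0,0,0],[180,255,60])
obj(c,t,reg(k,345,190,385,255),.038,200,"plate")
y=hsv(t,[20,150,60],[35,255,255])
obj(c,t,reg(y,190,170,265,220),.088,200,"cover")
g=hsv(t,[0,0,60],[180,70,255]); 
obj(c,t,reg(g,80,180,150,280),.022,300,"tray")
r=np.maximum(hsv(t,[0,150,70],[8,255,255]),hsv(t,[172,150,70],[180,255,255]))
obj(c,t,reg(r,170,165,210,210),.073,20,"clamp")
E
```

```text
spacer uv [317. 208.] ctr mm [ 527.1 -206. ] size [131.4  38.9] long-axis deg 5.6
carrierfoot uv [233. 202.] ctr mm [559.7  25.6] size [182.6  61.5] long-axis deg 73.1
plate uv [366. 222.] ctr mm [ 486.3 -332.8] size [ 50.7 127.9] long-axis deg 171.8
cover uv [229. 195.] ctr mm [558.8  28.6] size [111.8  30.6] long-axis deg 73.2
tray uv [114. 231.] ctr mm [482.1 344. ] size [212.  135.6] long-axis deg 10.8
clamp uv [191. 195.] ctr mm [561.8 128.9] size [11.8 30.2] long-axis deg 156.3
clamp uv [199. 178.] ctr mm [609.3 106.3] size [16.8 22.7] long-axis deg 153.7
```

```bash
python3 - <<'E'
import plant
print([k for k in dir(plant) if not k.startswith('_')])
from h import *
from scipy.spatial.transform import Rotation as R
s=read_state(); M=R.from_rotvec(s["orientation"]).as_matrix(); print(M.round(4)); print("yaw of tool y",np.degrees(np.arctan2(M[1,1],M[0,1])))
c=calibration("wrist"); o=-c["R"].T@c["t"]; print("cam in tool",M.T@(o-s["tool_pos"])); print((c["R"]@M).round(3))
E
```

```text
['Unreachable', 'calibration', 'capture', 'job_done', 'read_state', 'tip_reach']
[[-4.000e-04  3.975e-01 -9.176e-01]
 [ 1.100e-03 -9.176e-01 -3.975e-01]
 [-1.000e+00 -1.200e-03 -0.000e+00]]
yaw of tool y -66.57710369167313
cam in tool [-0.12658026  0.00067011 -0.08250209]
[[-0.001  1.     0.   ]
 [-0.32  -0.     0.948]
 [ 0.948  0.001  0.32 ]]
```

Call:
{"method": "move_arm", "body": {
  "steps": [10.4, 20, -1, 0, 0, 49.6, 10.4, 20, -1, 0, 0, 49.6, 10.4, 20, -1, 0, 0, 49.6, 10.4, 20, -1, 0, 0, 49.6, 10.4, 20, -1, 0, 0, 49.6, 10.4, 20, -1, 0, 0, 49.6, 10.4, 20, -1, 0, 0, 49.6, 10.4, 20, -1, 0, 0, 49.6, 10.4, 20, -1, 0, 0, 49.6, 10.4, 20, -1, 0, 0, 49.6, 10.4, 20, -1, 0, 0, 49.6, 10.4, 20, -1, 0, 0, 49.6, 10.4, 20, -1, 0, 0, 49.6, 10.4, 20, -1, 0, 0, 49.6, 10.4, 20, -1, 0, 0, 49.6, 10.4, 20, -1, 0, 0, 49.6, 10.4, 20, -1, 0, 0, 49.6, 10.4, 20, -1, 0, 0, 49.6],
  "gripper": 1
}}

```text
clock: 1.65
tool_pos: [0.5614, 0.0293, 0.2179]
orientation: [1.422, 1.057, -1.421]
force: [0.1, -0.5, -0.6]
width: 0.999
```

```bash
cat >> h.py <<'E'
from scipy.spatial.transform import Rotation as Rot
def yaw(s=None):
    M=Rot.from_rotvec((s or read_state())["orientation"]).as_matrix(); return np.degrees(np.arctan2(M[1,1],M[0,1]))
def st():
    s=read_state(); M=Rot.from_rotvec(s["orientation"]).as_matrix()
    print("t",round(s["clock"],2),"tcp",(s["tool_pos"]*1000).round(1),"yaw",round(yaw(s),2),"tilt",M[:2,0].round(3),"w",round(s["width"],3),"F",s["force"].round(1),"j",s["joint_pos"].round(2)); return s
def snap(name,fn,k=1):
    s=st(); c=calibration(name); im=capture(name); cv2.imwrite("pics/"+fn,im); return s,c,im
E
python3 - <<'E'
from h import *
print(tip_reach)
s,c,im=snap("wrist","w1.png")
E
```

```text
0.017
t 1.65 tcp [561.4  29.3 217.9] yaw -16.75 tilt [0. 0.] w 0.999 F [ 0.1 -0.5 -0.6] j [0.03 0.37 1.79 0.   0.98 0.32]
```

View pics/w1.png

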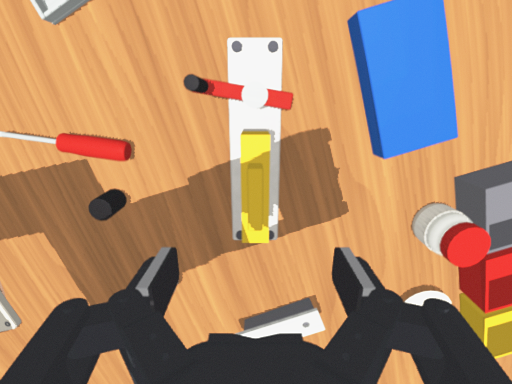

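```bash
python3 - <<'E'
from h import *
im=cv2.imread("pics/w1.png"); c=calibration("wrist")
def reg(m,x0,y0,x1,y1):
    o=np.zeros_like(m);o[y0:y1,x0:x1]=m[y0:y1,x0:x1];return o
y=hsv(im,[20,120,60],[35,255,255]); obj(c,im,reg(y,225,120,290,250),.088,200,"cover")
# rib top edges: profile print
g=cv2.cvtColor(im,cv2.COLOR_BGR2GRAY)
print(g[200,232:285]); print(g[175,232:285]); print(g[120:250,256])
# foot bolts
d=cv2.inRange(g,0,115)
for r in [(228,38,283,56),(228,226,283,243)]:
    m=reg(d,*r); n,l,s_,ce=cv2.connectedComponentsWithStats(m)
    for i in range(1,n):
        if s_[i,4]>15: print(ce[i].round(1),s_[i,4],(plane(c,[ce[i]],.01)*1000).round(1))
E
```

```text
cover uv [255. 187.] ctr mm [560.8  27.2] size [115.2  27.6] long-axis deg 73.3
[168 177 180 180 180 179 178 178 177 169 160 159 160 160 157 153 151 157
 162 161 159 160 160 159 160 160 160 160 161 155 148 152 160 159 160 158
 164 173 180 181 183 183 184 183 181 175 147 113 107 110 111 110 110]
[179 183 181 181 180 181 181 180 176 164 159 160 159 159 155 151 155 158
 160 158 162 160 159 160 160 159 160 159 159 155 151 152 157 160 160 159
 161 171 177 181 178 179 181 180 181 177 165 136 113 109 109 108 104]
[247 247 247 247 247 247 247 248 229 174 156 146 140 142 183 224 227 226
 226 226 226 226 226 226 226 226 226 226 226 226 226 226 226 226 225 227
 212 172 158 162 160 160 157 144 139 138 137 137 143 157 160 159 162 160
 160 160 159 159 160 161 159 160 160 159 159 161 159 159 161 161 159 160
 161 157 160 159 161 159 160 159 160 159 158 160 160 160 161 160 161 158
 158 161 161 160 160 160 160 159 160 160 160 159 160 159 159 158 159 159
 158 159 189 223 224 224 224 224 224 224 224 224 224 226 221 129 115 162
 165 165 165 162]
[229.6 229.6] 23 [[504.3 -40.4  10. ]]
[280.  231.9] 33 [[569.  -63.7  10. ]]
[235.8 237.4] 86 [[508.7 -54.1  10. ]]
[270.9 235. ] 33 [[555.8 -64.5  10. ]]
```

Call:
{"method": "move_arm", "body": {
  "steps": [-0.04, -0.04, -3, 0, 0, 0, -0.04, -0.04, -3.6, 0, 0, 0, -0.04, -0.04, -3.62, 0, 0, 0, -0.04, -0.04, -3.62, 0, 0, 0, -0.04, -0.04, -3.62, 0, 0, 0]
}}

```text
clock: 2.12
tool_pos: [0.5579, 0.024, 0.109]
orientation: [1.423, 1.055, -1.428]
force: [0.3, 0.0, 0.2]
width: 0.998
```

Call:
{"method": "move_arm", "body": {
  "steps": [0, 0, 0, 0, 0, 0, 0, 0, 0, 0, 0, 0, 0, 0, 0, 0, 0, 0, 0, 0, 0, 0, 0, 0, 0, 0, 0, 0, 0, 0, 0, 0, 0, 0, 0, 0, 0, 0, 0, 0, 0, 0, 0, 0, 0, 0, 0, 0],
  "gripper": 0,
  "newtons": 35
}}

```text
clock: 2.78
tool_pos: [0.5597, 0.0254, 0.1104]
orientation: [1.425, 1.054, -1.423]
force: [-1.6, -0.6, 6.8]
width: 0.148
```

Call:
{"method": "move_arm", "body": {
  "steps": [0, 0, 0.4, 0, 0, 0, 0, 0, 1.0, 0, 0, 0, 0, 0, 1.8, 0, 0, 0, 0, 0, 2.8, 0, 0, 0, 0, 0, 3.4, 0, 0, 0, 0, 0, 3.4, 0, 0, 0]
}}

```text
clock: 3.28
tool_pos: [0.5616, 0.0255, 0.2165]
orientation: [1.428, 1.05, -1.418]
force: [0.3, 0.1, -1.4]
width: 0.155
```

```bash
python3 - <<'E'
from h import *
s,c,im=snap("wrist","w2.png")
E
```

```text
t 3.28 tcp [561.6  25.5 216.5] yaw -16.97 tilt [0.007 0.   ] w 0.155 F [ 0.3  0.1 -1.4] j [0.02 0.37 1.8  0.   0.97 0.32]
```

View pics/w2.png

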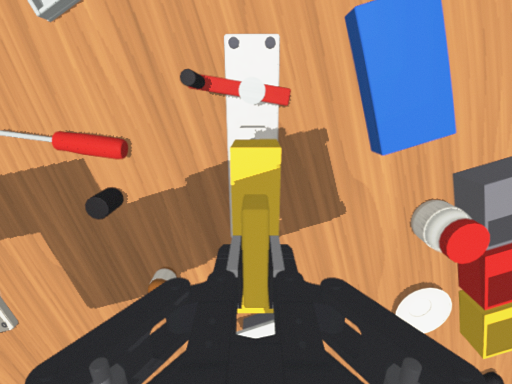

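Call:
{"method": "move_arm", "body": {
  "steps": [-2.65, 10.6, 0, 0, 0, -62, -2.65, 10.6, 0, 0, 0, -62, -2.65, 10.6, 0, 0, 0, -62, -2.65, 10.6, 0, 0, 0, -62, -2.65, 10.6, 0, 0, 0, -62, -2.65, 10.6, 0, 0, 0, -62, -2.65, 10.6, 0, 0, 0, -62, -2.65, 10.6, 0, 0, 0, -62, -2.65, 10.6, 0, 0, 0, -62, -2.65, 10.6, 0, 0, 0, -62, -2.65, 10.6, 0, 0, 0, -62]
}}

```text
clock: 4.25
tool_pos: [0.4783, 0.3443, 0.2102]
orientation: [2.116, 0.205, -2.121]
force: [-0.0, 0.1, 0.1]
width: 0.155
```

```bash
python3 - <<'E'
from h import *
s,c,im=snap("wrist","w3.png"); t=capture("top"); cv2.imwrite("pics/t3.png",t)
E
```

```text
t 4.25 tcp [478.3 344.3 210.2] yaw -78.89 tilt [-0.002 -0.001] w 0.155 F [-0.   0.1  0.1] j [0.6  0.42 1.74 0.   0.99 1.98]
```

View pics/w3.png

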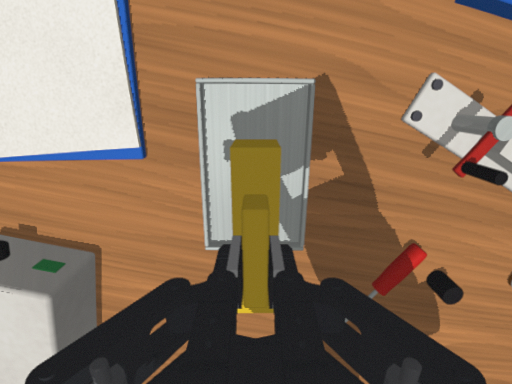

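View pics/t3.png

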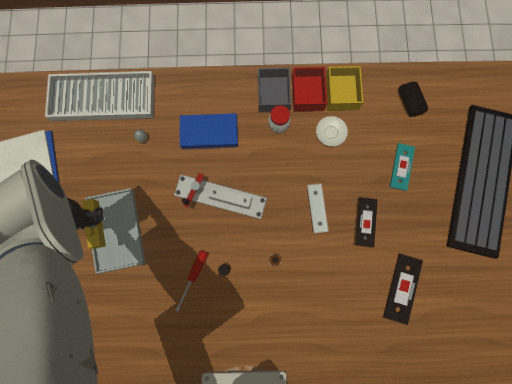

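```bash
python3 - <<'E'
from h import *
c=calibration("wrist"); p=plane(c,[[197,79],[315,79],[303,249],[206,249]],.022)*1000
print(p.round(1),p.mean(0)); e=p[0]-p[3]; print(np.degrees(np.arctan2(e[1],e[0])), np.linalg.norm(e),np.linalg.norm(p[1]-p[0]))
q=plane(calibration("top"),[[x,y] for x,y in proj(calibration("top"),[[.48,.344,.02]])],.02);print(q)
E
```

```text
[[572.9 424.2  22. ]
 [597.6 299.   22. ]
 [393.5 260.5  22. ]
 [368.9 386.   22. ]] [483.22264201 342.413358    22.        ]
10.600493723637548 207.60071671949572 127.53564377578614
[[0.48  0.344 0.02 ]]
```

Call:
{"method": "move_arm", "body": {
  "steps": [0.1, 0, -1.3, 0, 0, 0, 0.1, 0, -2.6, 0, 0, 0, 0.1, 0, -3.8, 0, 0, 0, 0.1, 0, -4.4, 0, 0, 0, 0.1, 0, -4.55, 0, 0, 0, 0.1, 0, -4.65, 0, 0, 0, 0.1, 0, -4.7, 0, 0, 0, 0.1, 0, -4.75, 0, 0, 0, 0.1, 0, -4.75, 0, 0, 0, 0.1, 0, -4.75, 0, 0, 0]
}}

```text
clock: 5.18
tool_pos: [0.4835, 0.3437, 0.0705]
orientation: [2.123, 0.206, -2.119]
force: [-0.3, 0.0, -1.3]
width: 0.156
```

Call:
{"method": "move_arm", "body": {
  "steps": [0, 0, -0.04, 0, 0, 0, 0, 0, -0.07, 0, 0, 0, 0, 0, -0.1, 0, 0, 0, 0, 0, -0.12, 0, 0, 0, 0, 0, -0.12, 0, 0, 0]
}}

```text
clock: 5.6
tool_pos: [0.4827, 0.3433, 0.0655]
orientation: [2.12, 0.205, -2.12]
force: [0.7, 0.2, -0.4]
width: 0.153
```

Call:
{"method": "move_arm", "body": {
  "steps": [0, 0, -0.03, 0, 0, 0, 0, 0, -0.06, 0, 0, 0, 0, 0, -0.06, 0, 0, 0, 0, 0, -0.06, 0, 0, 0]
}}

```text
clock: 5.93
tool_pos: [0.4828, 0.3433, 0.0654]
orientation: [2.12, 0.205, -2.12]
force: [-4.7, -4.3, 16.3]
width: 0.151
```

Call:
{"method": "move_arm", "body": {
  "steps": [0, 0, 0.04, 0, 0, 0, 0, 0, 0.04, 0, 0, 0, 0, 0, 0.04, 0, 0, 0, 0, 0, 0.04, 0, 0, 0, 0, 0, 0.04, 0, 0, 0, 0, 0, 0.6, 0, 0, 0, 0, 0, 1.6, 0, 0, 0, 0, 0, 2.9, 0, 0, 0, 0, 0, 4.2, 0, 0, 0, 0, 0, 5, 0, 0, 0],
  "gripper": 1
}}

```text
clock: 6.77
tool_pos: [0.4837, 0.344, 0.2174]
orientation: [2.125, 0.207, -2.118]
force: [0.4, 1.1, -0.2]
width: 0.998
```

```bash
python3 - <<'E'
from h import *
s,c,im=snap("wrist","w4.png")
E
```

```text
t 6.77 tcp [483.7 344.  217.4] yaw -78.98 tilt [0.003 0.002] w 0.998 F [ 0.4  1.1 -0.2] j [0.6  0.41 1.73 0.   1.   1.98]
```

View pics/w4.png

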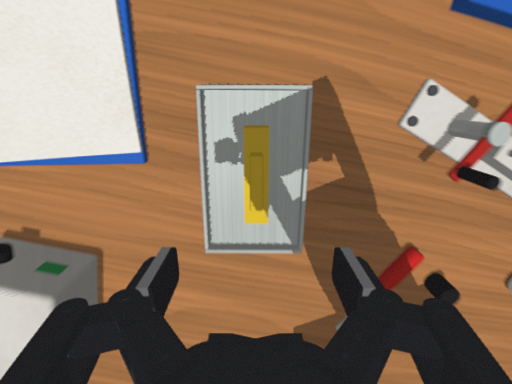

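Call:
{"method": "move_arm", "body": {
  "steps": [2.25, -11.5, 0, 0, 0, 62, 2.25, -11.5, 0, 0, 0, 62, 2.25, -11.5, 0, 0, 0, 62, 2.25, -11.5, 0, 0, 0, 62, 2.25, -11.5, 0, 0, 0, 62, 2.25, -11.5, 0, 0, 0, 62, 2.25, -11.5, 0, 0, 0, 62, 2.25, -11.5, 0, 0, 0, 62, 2.25, -11.5, -1.5, 0, 0, 62, 2.25, -11.5, -1.5, 0, 0, 62, 2.25, -11.5, -1.5, 0, 0, 62, 2.25, -11.5, -1.5, 0, 0, 62, 2.25, -11.5, -1.5, 0, 0, 62, 2.25, -11.5, -1.5, 0, 0, 62]
}}

```text
clock: 7.98
tool_pos: [0.5507, -0.0006, 0.1696]
orientation: [1.425, 1.054, -1.423]
force: [0.3, 0.0, -0.3]
width: 1.003
```

```bash
python3 - <<'E'
from h import *
s,c,im=snap("wrist","w5.png"); np.save("c5.npy",c,allow_pickle=True)
E
```

```text
t 7.98 tcp [550.7  -0.6 169.6] yaw -16.95 tilt [0.001 0.   ] w 1.003 F [ 0.3  0.  -0.3] j [-0.02  0.42  1.85  0.    0.87  0.27]
```

View pics/w5.png

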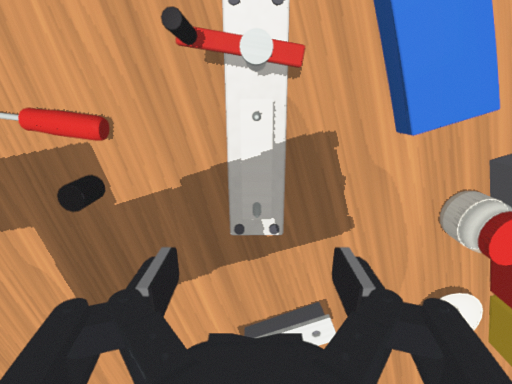

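```bash
python3 - <<'E'
from h import *
im=cv2.imread("pics/w5.png")
cv2.imwrite("pics/w5c.png",cv2.resize(im[90:245,220:300],None,fx=4.8,fy=3.8,interpolation=cv2.INTER_CUBIC) if 0 else cv2.resize(im[95:240,215:300],None,fx=4,fy=4,interpolation=cv2.INTER_CUBIC))
E
```

```text
(no output)
```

View pics/w5c.png

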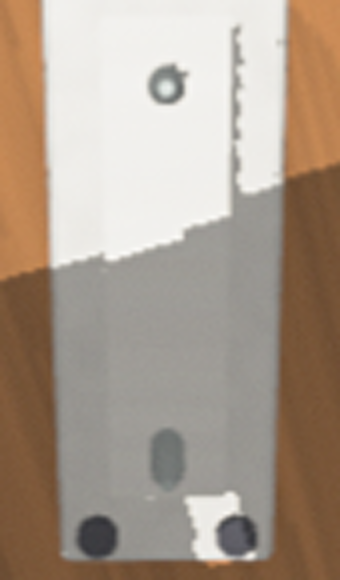

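```bash
python3 - <<'E'
from h import *
c=calibration("wrist")
A=plane(c,[[256.6,116.2]],.076)[0]*1000; Af=plane(c,[[256.5,116.2]],.05)[0]*1000
B=plane(c,[[256.4,215.0]],.076)[0]*1000; Bf=plane(c,[[256.4,206.3]],.05)[0]*1000
print("tips",A,B,np.linalg.norm(A-B),"mid",(A+B)/2,np.degrees(np.arctan2(*(A-B)[1::-1])))
print("feet",Af,Bf)
P=plane(c,[[239.0,229.0],[273.8,229.0],[234,1.5],[277,1.5]],.01)*1000; print(P.round(1), P.mean(0))
E
```

```text
tips [573.77930894  67.99720671  76.        ] [549.37919095 -12.04387543  76.        ] 83.67759908587051 mid [561.57924995  27.97666564  76.        ] 73.04642321183321
feet [573.55725351  66.88484195  50.        ] [549.01265106 -13.86908414  50.        ]
[[517.3 -49.9  10. ]
 [556.  -61.7  10. ]
 [583.4 169.6  10. ]
 [621.2 158.1  10. ]] [569.45108222  54.04465129  10.        ]
```

Call:
{"method": "move_arm", "body": {
  "steps": [-1.8, -6.95, 0, 0, 0, -67.5, -1.8, -6.95, 0, 0, 0, -67.5, -1.8, -6.95, 0, 0, 0, -67.5, -1.8, -6.95, 0, 0, 0, -67.5, -1.8, -6.95, 0, 0, 0, -67.5, -1.8, -6.95, 0, 0, 0, -67.5, -1.8, -6.95, 0, 0, 0, -67.5, -1.8, -6.95, 0, 0, 0, -67.5, -1.8, -6.95, 0, 0, 0, -67.5, -1.8, -6.95, 0, 0, 0, -67.5, -1.8, -6.95, 0, 0, 0, -67.5, -1.8, -6.95, 0, 0, 0, -67.5, -1.8, -6.95, 0, 0, 0, -67.5]
}}

```text
clock: 9.12
tool_pos: [0.4967, -0.2097, 0.1693]
orientation: [2.171, 0.107, -2.17]
force: [-0.2, 0.1, -0.5]
width: 1.005
```

```bash
python3 - <<'E'
from h import *
s,c,im=snap("wrist","w6.png")
w=hsv(im,[0,0,130],[180,60,255]); w[300:]=0; w[:, :180]=0; w[:,330:]=0
obj(c,im,w,.036,500,"spacer")
E
```

```text
t 9.12 tcp [ 496.7 -209.7  169.3] yaw -84.33 tilt [ 0.001 -0.   ] w 1.005 F [-0.2  0.1 -0.5] j [-0.42  0.41  1.88  0.    0.86  1.05]
spacer uv [255. 154.] ctr mm [ 527.7 -206.8] size [130.3  38.9] long-axis deg 5.2
```

View pics/w6.png

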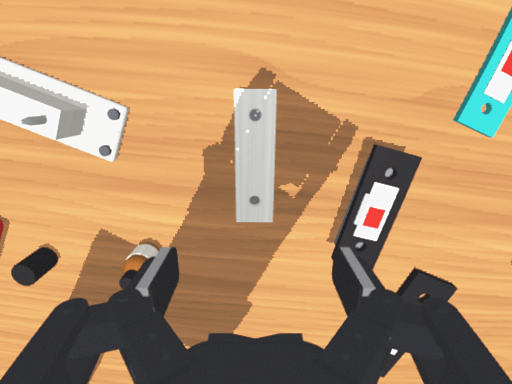

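Call:
{"method": "move_arm", "body": {
  "steps": [1.03, 0.1, -0.3, 0, 0, -0.4, 1.03, 0.1, -1.6, 0, 0, -0.4, 1.03, 0.1, -2.9, 0, 0, -0.4, 1.03, 0.1, -4, 0, 0, -0.4, 1.03, 0.1, -4.67, 0, 0, -0.4, 1.03, 0.1, -4.67, 0, 0, -0.4, 1.03, 0.1, -4.67, 0, 0, -0.4]
}}

```text
clock: 9.75
tool_pos: [0.5266, -0.2068, 0.028]
orientation: [2.173, 0.099, -2.178]
force: [0.6, -1.1, -0.2]
width: 1.005
```

Call:
{"method": "move_arm", "body": {
  "steps": [0, 0, 0, 0, 0, 0, 0, 0, 0, 0, 0, 0, 0, 0, 0, 0, 0, 0, 0, 0, 0, 0, 0, 0, 0, 0, 0, 0, 0, 0, 0, 0, 0, 0, 0, 0, 0, 0, 0, 0, 0, 0],
  "gripper": 0,
  "newtons": 40
}}

```text
clock: 10.33
tool_pos: [0.528, -0.2075, 0.0303]
orientation: [2.177, 0.096, -2.173]
force: [-1.3, 0.8, 8.8]
width: 0.431
```

Call:
{"method": "move_arm", "body": {
  "steps": [0, 0, 0.3, 0, 0, 0, 0, 0, 0.8, 0, 0, 0, 0, 0, 1.6, 0, 0, 0, 0, 0, 2.8, 0, 0, 0, 0, 0, 4.0, 0, 0, 0, 0, 0, 4.0, 0, 0, 0, 0, 0, 4.0, 0, 0, 0]
}}

```text
clock: 10.92
tool_pos: [0.5286, -0.2078, 0.1517]
orientation: [2.18, 0.095, -2.169]
force: [-0.0, 0.5, -1.9]
width: 0.433
```

```bash
python3 - <<'E'
from h import *
s,c,im=snap("wrist","w7.png")
E
```

```text
t 10.92 tcp [ 528.6 -207.8  151.7] yaw -84.88 tilt [ 0.005 -0.002] w 0.433 F [-0.   0.5 -1.9] j [-0.4   0.47  1.83  0.    0.84  1.09]
```

View pics/w7.png

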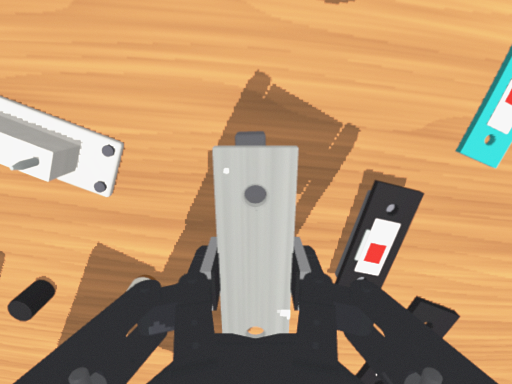

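```bash
cat >> h.py <<'E'
def intool(c,uv,h,s):
    # points at tool-frame height h above TCP (along -tool x); returns long-axis (-tool z), jaw (tool y) in mm
    M=Rot.from_rotvec(s["orientation"]).as_matrix(); o,d=ray(c,uv)
    o=M.T@(o-s["tool_pos"]); d=d@M; p=o+d*((-h-o[0])/d[:,0])[:,None]
    return np.c_[-p[:,2],p[:,1]]*1000
E
python3 - <<'E'
from h import *
s=read_state(); c=calibration("wrist"); im=cv2.imread("pics/w7.png"); g=cv2.cvtColor(im,cv2.COLOR_BGR2GRAY)
m=cv2.inRange(g,0,130); m[:180]=0;m[210:]=0;m[:,:240]=0;m[:,272:]=0
n,l,ss,ce=cv2.connectedComponentsWithStats(m); print(ss[1:],ce[1:])
print(g[140:155,240], g[325:345,235],g[325:345,256])
for h in(.0055,.0045,.0065): print(h,intool(c,[[255.5,194.3],[255,146.5],[255,336.5],[213.5,147],[297.8,147],[231,333],[289,333]],h,s).round(1))
E
```

```text
[[245 185  21  18 295]] [[254.97966102 193.90169492]]
[108 107 108 108 109 133 163 182 195 198 198 199 197 197 197] [196 197 195 195 196 195 197 198 194  89  45  48  47  50  48  48  48  46
  45  46] [194 197 192 184 184 191 191 193 196 184 168 166 164  80  47  47  50  47
  47  47]
0.0055 [[ 42.    0.9]
 [ 64.4   0.6]
 [-45.1   0.6]
 [ 64.2 -17.8]
 [ 64.2  19.7]
 [-42.4 -13.2]
 [-42.5  20.3]]
0.0045 [[ 41.7   0.9]
 [ 64.3   0.6]
 [-46.1   0.6]
 [ 64.1 -18. ]
 [ 64.1  19.8]
 [-43.5 -13.4]
 [-43.5  20.4]]
0.0065 [[ 42.4   0.9]
 [ 64.6   0.6]
 [-44.    0.6]
 [ 64.4 -17.7]
 [ 64.4  19.5]
 [-41.4 -13.1]
 [-41.5  20.1]]
```

Call:
{"method": "move_arm", "body": {
  "steps": [1.07, 7.86, 0, 0, 0, 67.9, 1.07, 7.86, 0, 0, 0, 67.9, 1.07, 7.86, 0, 0, 0, 67.9, 1.07, 7.86, 0, 0, 0, 67.9, 1.07, 7.86, 0, 0, 0, 67.9, 1.07, 7.86, 0, 0, 0, 67.9, 1.07, 7.86, 0, 0, 0, 67.9, 1.07, 7.86, 0, 0, 0, 67.9, 1.07, 7.86, 0, 0, 0, 67.9, 1.07, 7.86, -0.8, 0, 0, 67.9, 1.07, 7.86, -1.6, 0, 0, 67.9, 1.07, 7.86, -1.9, 0, 0, 67.9, 1.07, 7.86, -1.9, 0, 0, 67.9, 1.07, 7.86, -1.9, 0, 0, 67.9, 1.07, 7.86, -1.9, 0, 0, 67.9]
}}

```text
clock: 12.22
tool_pos: [0.5596, 0.0286, 0.0921]
orientation: [1.424, 1.054, -1.424]
force: [0.3, 0.8, -1.6]
width: 0.428
```

```bash
python3 - <<'E'
from h import *
s,c,im=snap("wrist","w8.png")
cv2.imwrite("pics/w8c.png",cv2.resize(im[120:350,190:320],None,fx=2.6,fy=2.6,interpolation=cv2.INTER_CUBIC))
s,c,im=snap("scene","s8.png")
cv2.imwrite("pics/s8c.png",cv2.resize(im[150:290,200:340],None,fx=4,fy=4,interpolation=cv2.INTER_CUBIC))
E
```

```text
t 12.22 tcp [559.6  28.6  92.1] yaw -17.0 tilt [0. 0.] w 0.428 F [ 0.3  0.8 -1.6] j [0.03 0.56 1.86 0.   0.72 0.33]
t 12.27 tcp [559.9  28.6  92.6] yaw -17.0 tilt [0.001 0.   ] w 0.435 F [-0.  -0.3  0.5] j [0.03 0.56 1.86 0.   0.72 0.33]
```

View pics/w8c.png

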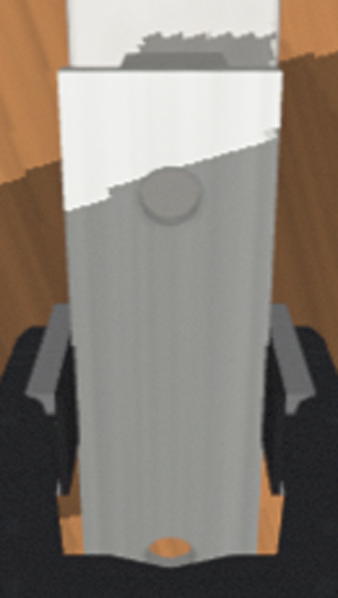

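View pics/s8c.png

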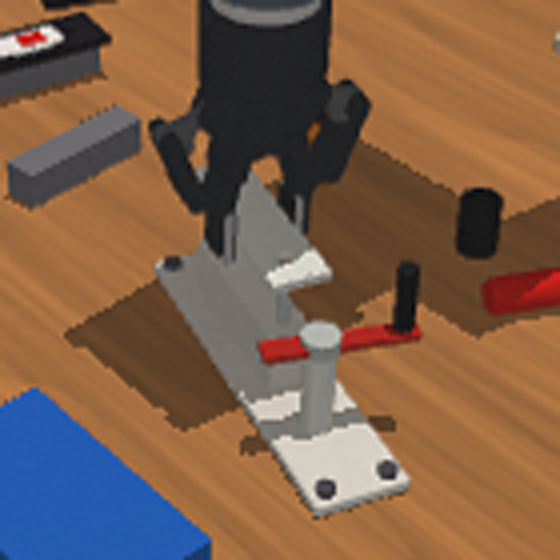

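Call:
{"method": "move_arm", "body": {
  "steps": [0.02, -0.02, -0.2, 0, 0, 0, 0.02, -0.02, -0.4, 0, 0, 0, 0.02, -0.02, -0.43, 0, 0, 0, 0.02, -0.02, -0.43, 0, 0, 0]
}}

```text
clock: 12.65
tool_pos: [0.5594, 0.028, 0.0783]
orientation: [1.423, 1.055, -1.425]
force: [0.7, 0.1, -0.2]
width: 0.434
```

```bash
python3 - <<'E'
from h import *
s,c,im=snap("wrist","w9.png")
cv2.imwrite("pics/w9c.png",cv2.resize(im[170:220,225:290],None,fx=10,fy=10,interpolation=cv2.INTER_CUBIC))
E
```

```text
t 12.65 tcp [559.4  28.   78.3] yaw -16.98 tilt [-0.001 -0.   ] w 0.434 F [ 0.7  0.1 -0.2] j [0.03 0.58 1.86 0.   0.7  0.33]
```

View pics/w9c.png

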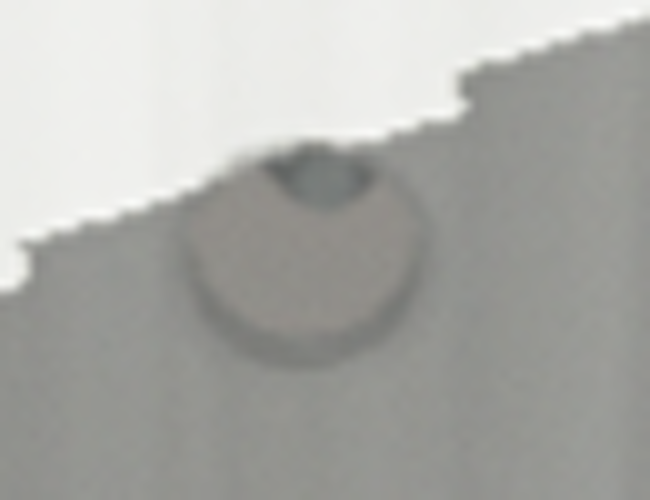

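```bash
python3 - <<'E'
from h import *
s=read_state(); c=calibration("wrist")
H=intool(c,[[254.8,195.2]],.0057,s); 
for h in(-.0023,-.003,-.001): print(H,intool(c,[[257.0,187.6]],h,s), h)
E
```

```text
[[40.75211774  0.53451701]] [[42.01138645  1.62493914]] -0.0023
[[40.75211774  0.53451701]] [[41.79472953  1.63062889]] -0.003
[[40.75211774  0.53451701]] [[42.41374929  1.61437247]] -0.001
```

Call:
{"method": "move_arm", "body": {
  "steps": [0.047, 0.028, 0, 0, 0, 0.1, 0.047, 0.028, -0.1, 0, 0, 0.1, 0.047, 0.028, -0.2, 0, 0, 0.1, 0.047, 0.028, -0.25, 0, 0, 0.1, 0.047, 0.028, -0.25, 0, 0, 0.1, 0.047, 0.028, -0.25, 0, 0, 0.1]
}}

```text
clock: 13.2
tool_pos: [0.5611, 0.0289, 0.0711]
orientation: [1.422, 1.055, -1.423]
force: [0.6, -0.8, -0.3]
width: 0.435
```

```bash
python3 - <<'E'
from h import *
s,c,im=snap("wrist","w10.png")
a=cv2.resize(im[170:220,225:290],None,fx=8,fy=8,interpolation=cv2.INTER_CUBIC)
cv2.imwrite("pics/w10c.png",a)
s,c,im=snap("scene","s10.png")
cv2.imwrite("pics/s10c.png",cv2.resize(im[180:270,230:320],None,fx=6,fy=6,interpolation=cv2.INTER_CUBIC))
E
```

```text
t 13.2 tcp [561.1  28.9  71.1] yaw -16.87 tilt [-0. -0.] w 0.435 F [ 0.6 -0.8 -0.3] j [ 0.03  0.59  1.86 -0.    0.69  0.32]
t 13.25 tcp [561.2  28.8  71.2] yaw -16.88 tilt [-0. -0.] w 0.435 F [-0.2  0.6 -1.2] j [ 0.03  0.59  1.86 -0.    0.69  0.32]
```

View pics/w10c.png

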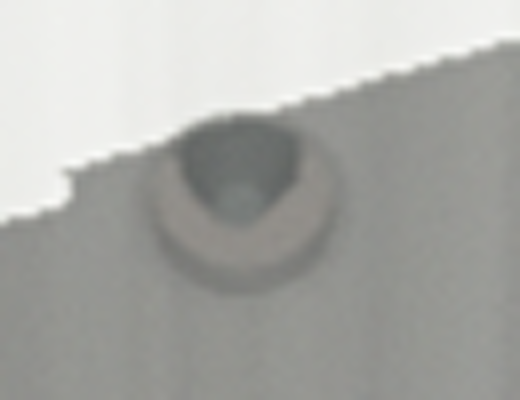

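View pics/s10c.png

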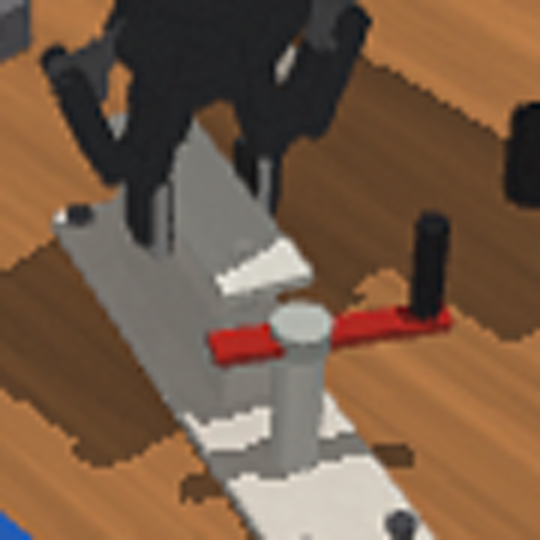

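Call:
{"method": "move_arm", "body": {
  "steps": [0, 0, -0.1, 0, 0, 0, 0, 0, -0.2, 0, 0, 0, 0, 0, -0.3, 0, 0, 0, 0, 0, -0.35, 0, 0, 0, 0, 0, -0.35, 0, 0, 0]
}}

```text
clock: 13.72
tool_pos: [0.5609, 0.0289, 0.0603]
orientation: [1.422, 1.056, -1.424]
force: [0.3, 0.4, -0.8]
width: 0.437
```

Call:
{"method": "move_arm", "body": {
  "steps": [0, 0, -0.1, 0, 0, 0, 0, 0, -0.18, 0, 0, 0, 0, 0, -0.24, 0, 0, 0, 0, 0, -0.24, 0, 0, 0]
}}

```text
clock: 14.05
tool_pos: [0.561, 0.0289, 0.0532]
orientation: [1.422, 1.056, -1.423]
force: [0.0, 0.2, -1.7]
width: 0.43
```

No lateral force, so the spacer is threading freely. Now I'll lower it gently until it touches.

Call:
{"method": "move_arm", "body": {
  "steps": [0, 0, -0.03, 0, 0, 0, 0, 0, -0.06, 0, 0, 0, 0, 0, -0.08, 0, 0, 0, 0, 0, -0.1, 0, 0, 0, 0, 0, -0.1, 0, 0, 0]
}}

```text
clock: 14.47
tool_pos: [0.5612, 0.0289, 0.0506]
orientation: [1.423, 1.055, -1.423]
force: [0.1, -0.2, -1.4]
width: 0.435
```

Call:
{"method": "move_arm", "body": {
  "steps": [0, 0, -0.02, 0, 0, 0, 0, 0, -0.04, 0, 0, 0, 0, 0, -0.04, 0, 0, 0, 0, 0, -0.04, 0, 0, 0]
}}

```text
clock: 14.8
tool_pos: [0.5613, 0.0289, 0.0503]
orientation: [1.423, 1.055, -1.423]
force: [-4.0, 0.7, 8.8]
width: 0.435
```

Call:
{"method": "move_arm", "body": {
  "steps": [0, 0, 0.01, 0, 0, 0, 0, 0, 0.01, 0, 0, 0, 0, 0, 0.01, 0, 0, 0, 0, 0, 0.01, 0, 0, 0, 0, 0, 0.01, 0, 0, 0, 0, 0, 0.6, 0, 0, 0, 0, 0, 1.6, 0, 0, 0, 0, 0, 2.9, 0, 0, 0, 0, 0, 4, 0, 0, 0, 0, 0, 4, 0, 0, 0],
  "gripper": 1
}}

```text
clock: 15.63
tool_pos: [0.5651, 0.029, 0.1757]
orientation: [1.429, 1.049, -1.414]
force: [0.3, 0.2, -0.6]
width: 0.997
```

```bash
python3 - <<'E'
from h import *
s,c,im=snap("wrist","w11.png")
cv2.imwrite("pics/w11c.png",cv2.resize(im[60:330,150:350],None,fx=2.2,fy=2.2,interpolation=cv2.INTER_CUBIC))
E
```

```text
t 15.63 tcp [565.1  29.  175.7] yaw -16.88 tilt [0.01 0.  ] w 0.997 F [ 0.3  0.2 -0.6] j [0.03 0.43 1.82 0.   0.88 0.32]
```

View pics/w11c.png

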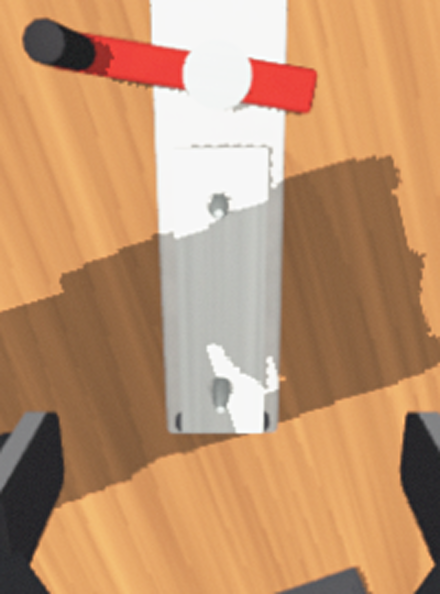

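Call:
{"method": "move_arm", "body": {
  "steps": [-3.48, -11.9, 0, 0, 0, -81.3, -3.48, -11.9, 0, 0, 0, -81.3, -3.48, -11.9, 0, 0, 0, -81.3, -3.48, -11.9, 0, 0, 0, -81.3, -3.48, -11.9, 0, 0, 0, -81.3, -3.48, -11.9, 0, 0, 0, -81.3, -3.48, -11.9, 0, 0, 0, -81.3, -3.48, -11.9, 0, 0, 0, -81.3, -3.48, -11.9, 0, 0, 0, -81.3, -3.48, -11.9, 0, 0, 0, -81.3, -3.48, -11.9, 0, 0, 0, -81.3, -3.48, -11.9, 0, 0, 0, -81.3, -3.48, -11.9, 0, 0, 0, -81.3, -3.48, -11.9, 0, 0, 0, -81.3, -3.48, -11.9, 0, 0, 0, -81.3]
}}

```text
clock: 16.93
tool_pos: [0.4566, -0.3277, 0.1687]
orientation: [-2.147, 0.151, 2.149]
force: [-0.4, -0.1, 0.3]
width: 1.003
```

```bash
python3 - <<'E'
from h import *
s,c,im=snap("wrist","w12.png")
k=hsv(im,[0,0,0],[180,255,62]); k[300:]=0
k2=k.copy(); k2[240:]=0; k2[:, :150]=0; k2[:,350:]=0
obj(c,im,k2,.038,500,"plate")
E
```

```text
t 16.93 tcp [ 456.6 -327.7  168.7] yaw -98.06 tilt [-0.001  0.001] w 1.003 F [-0.4 -0.1  0.3] j [-0.64  0.44  1.83 -0.    0.88  1.07]
plate uv [259. 155.] ctr mm [ 486.5 -335.6] size [ 46.7 129.1] long-axis deg 171.7
```

View pics/w12.png

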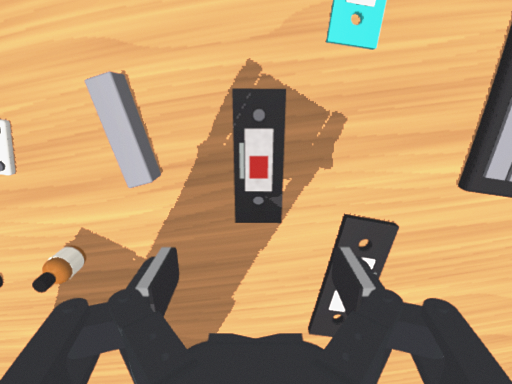

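```bash
python3 - <<'E'
from h import *
im=cv2.imread("pics/w12.png"); c=calibration("wrist"); s=st(); g=cv2.cvtColor(im,cv2.COLOR_BGR2GRAY)
for (x0,y0,x1,y1) in[(248,104,270,126),(248,194,270,208)]:
    m=cv2.inRange(g,75,255); o=np.zeros_like(m);o[y0:y1,x0:x1]=m[y0:y1,x0:x1]
    n,l,ss,ce=cv2.connectedComponentsWithStats(o); i=1+ss[1:,4].argmax(); print(ss[i],ce[i].round(1),plane(c,[ce[i]],.037)*1000,intool(c,[ce[i]],.038-s["tool_pos"][2],s))
print(g[150,225:295])
cv2.imwrite("pics/w12c.png",cv2.resize(im[80:230,220:300],None,fx=4,fy=4,interpolation=cv2.INTER_CUBIC))
E
```

```text
t 16.98 tcp [ 456.7 -327.7  168.9] yaw -98.08 tilt [-0.001  0.001] w 1.0 F [-0.1 -0.6 -0.2] j [-0.64  0.44  1.83 -0.    0.88  1.07]
[253 109  12  12 120] [258.5 114.5] [[ 528.57774334 -341.69887486   37.        ]] [[73.23825704  3.76818149]]
[253 197  11   8  65] [257.9 200.1] [[ 446.13368058 -329.7240968    37.        ]] [[-9.74342976  3.49531634]]
[125 124 125 124 125 125 122 115  88  52  47  46  43  59 135 181 182 183
 153 127 189 224 224 223 223 224 224 224 222 221 220 220 221 222 223 225
 227 226 225 222 222 221 223 223 223 223 225 182  89  46  47  48  49  48
  46  47  48  47  65 103 123 122 122 123 121 122 122 121 122 122]
```

View pics/w12c.png

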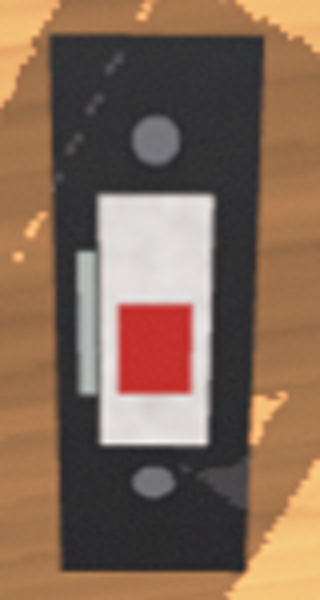

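Call:
{"method": "move_arm", "body": {
  "steps": [1.03, -0.24, -0.3, 0, 0, -0.2, 1.03, -0.24, -1.6, 0, 0, -0.2, 1.03, -0.24, -2.9, 0, 0, -0.2, 1.03, -0.24, -4, 0, 0, -0.2, 1.03, -0.24, -4.68, 0, 0, -0.2, 1.03, -0.24, -4.68, 0, 0, -0.2, 1.03, -0.24, -4.68, 0, 0, -0.2]
}}

```text
clock: 17.57
tool_pos: [0.4873, -0.3347, 0.0281]
orientation: [-2.143, 0.155, 2.148]
force: [-0.1, 0.4, 0.2]
width: 1.0
```

Call:
{"method": "move_arm", "body": {
  "steps": [0, 0, 0, 0, 0, 0, 0, 0, 0, 0, 0, 0, 0, 0, 0, 0, 0, 0, 0, 0, 0, 0, 0, 0, 0, 0, 0, 0, 0, 0, 0, 0, 0, 0, 0, 0, 0, 0, 0, 0, 0, 0],
  "gripper": 0,
  "newtons": 40
}}

```text
clock: 18.15
tool_pos: [0.4888, -0.336, 0.031]
orientation: [-2.149, 0.159, 2.143]
force: [0.0, 0.8, 6.5]
width: 0.549
```

Call:
{"method": "move_arm", "body": {
  "steps": [0, 0, 0.3, 0, 0, 0, 0, 0, 0.8, 0, 0, 0, 0, 0, 1.6, 0, 0, 0, 0, 0, 2.8, 0, 0, 0, 0, 0, 4.0, 0, 0, 0, 0, 0, 4.0, 0, 0, 0, 0, 0, 4.0, 0, 0, 0]
}}

```text
clock: 18.73
tool_pos: [0.4891, -0.3363, 0.1524]
orientation: [-2.153, 0.161, 2.141]
force: [-1.2, -0.2, -1.1]
width: 0.551
```

```bash
python3 - <<'E'
from h import *
s,c,im=snap("wrist","w13.png"); g=cv2.cvtColor(im,cv2.COLOR_BGR2GRAY)
E
```

```text
t 18.73 tcp [ 489.1 -336.3  152.4] yaw -98.38 tilt [ 0.005 -0.004] w 0.551 F [-1.2 -0.2 -1.1] j [-0.62  0.5   1.77 -0.    0.87  1.09]
```

View pics/w13.png

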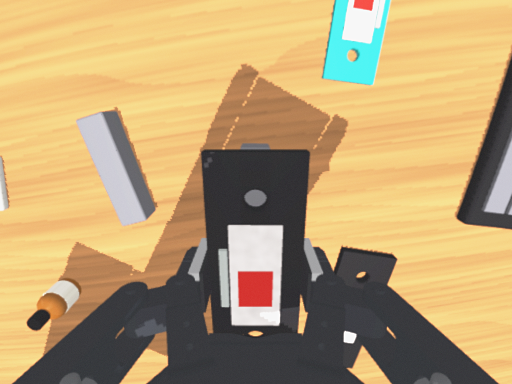

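```bash
python3 - <<'E'
from h import *
s=st(); c=calibration("wrist"); im=cv2.imread("pics/w13.png"); g=cv2.cvtColor(im,cv2.COLOR_BGR2GRAY)
m=cv2.inRange(g,80,255); o=np.zeros_like(m);o[185:212,240:272]=m[185:212,240:272]
n,l,ss,ce=cv2.connectedComponentsWithStats(o); i=1+ss[1:,4].argmax(); print(ss[i],ce[i].round(1)); print(intool(c,[ce[i]],.007,s))
E
```

```text
t 18.78 tcp [ 488.  -335.5  150.5] yaw -98.37 tilt [ 0.002 -0.001] w 0.551 F [-0.4  0.6 -1.3] j [-0.62  0.5   1.77 -0.    0.87  1.09]
[244 189  23  18 289] [255.  197.5]
[[41.10656047  0.52493881]]
```

Call:
{"method": "move_arm", "body": {
  "steps": [2.44, 12.15, 0, 0, 0, 81.4, 2.44, 12.15, 0, 0, 0, 81.4, 2.44, 12.15, 0, 0, 0, 81.4, 2.44, 12.15, 0, 0, 0, 81.4, 2.44, 12.15, 0, 0, 0, 81.4, 2.44, 12.15, 0, 0, 0, 81.4, 2.44, 12.15, 0, 0, 0, 81.4, 2.44, 12.15, 0, 0, 0, 81.4, 2.44, 12.15, 0, 0, 0, 81.4, 2.44, 12.15, 0, 0, 0, 81.4, 2.44, 12.15, 0, 0, 0, 81.4, 2.44, 12.15, 0, 0, 0, 81.4, 2.44, 12.15, -0.7, 0, 0, 81.4, 2.44, 12.15, -1.5, 0, 0, 81.4, 2.44, 12.15, -2.1, 0, 0, 81.4, 2.44, 12.15, -2.1, 0, 0, 81.4, 2.44, 12.15, -2.1, 0, 0, 81.4]
}}

```text
clock: 20.2
tool_pos: [0.5592, 0.0291, 0.0843]
orientation: [1.421, 1.057, -1.428]
force: [-0.4, 0.8, -1.4]
width: 0.554
```

```bash
python3 - <<'E'
from h import *
s,c,im=snap("wrist","w14.png")
cv2.imwrite("pics/w14c.png",cv2.resize(im[170:220,225:290],None,fx=10,fy=10,interpolation=cv2.INTER_CUBIC))
E
```

```text
t 20.2 tcp [559.2  29.1  84.3] yaw -16.97 tilt [-0.005 -0.   ] w 0.554 F [-0.4  0.8 -1.4] j [ 0.03  0.57  1.86 -0.    0.71  0.33]
```

View pics/w14c.png

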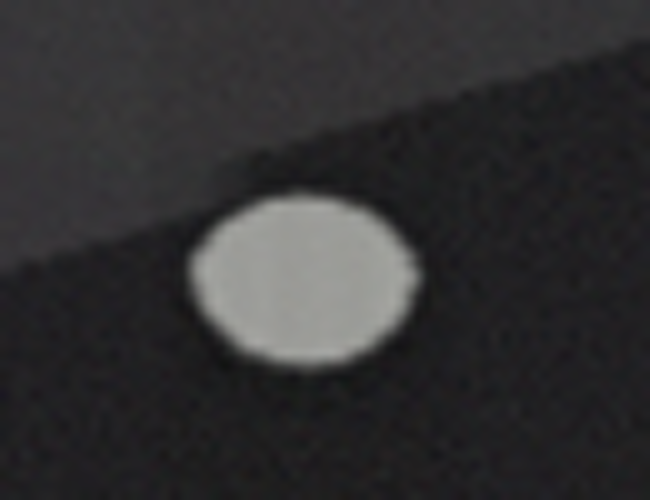

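Call:
{"method": "move_arm", "body": {
  "steps": [0.03, 0, -0.1, 0, 0, 0, 0.03, 0, -0.17, 0, 0, 0, 0.03, 0, -0.17, 0, 0, 0, 0.03, 0, -0.17, 0, 0, 0]
}}

```text
clock: 20.58
tool_pos: [0.5622, 0.0292, 0.0814]
orientation: [1.425, 1.054, -1.423]
force: [0.3, -0.4, -1.5]
width: 0.551
```

```bash
python3 - <<'E'
from h import *
s,c,im=snap("wrist","w15.png")
cv2.imwrite("pics/w15c.png",cv2.resize(im[170:220,225:290],None,fx=10,fy=10,interpolation=cv2.INTER_CUBIC))
E
```

```text
t 20.58 tcp [562.2  29.2  81.4] yaw -16.98 tilt [0.001 0.   ] w 0.551 F [ 0.3 -0.4 -1.5] j [ 0.03  0.58  1.86 -0.    0.71  0.33]
```

View pics/w15c.png

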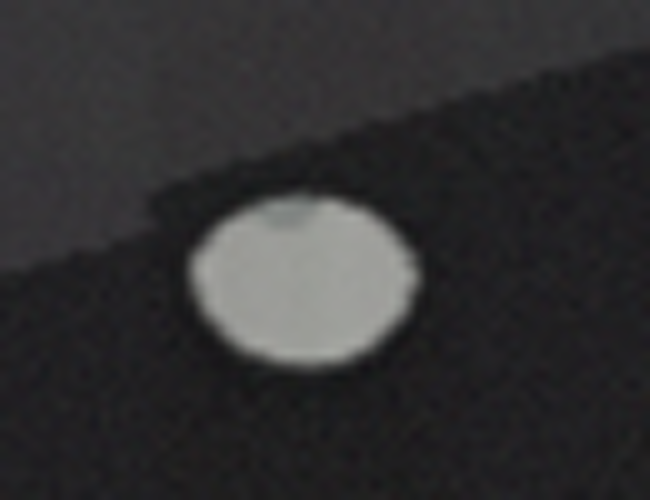

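Call:
{"method": "move_arm", "body": {
  "steps": [-0.027, 0.005, -0.05, 0, 0, 0, -0.027, 0.005, -0.12, 0, 0, 0, -0.027, 0.005, -0.12, 0, 0, 0, -0.027, 0.005, -0.12, 0, 0, 0]
}}

```text
clock: 20.97
tool_pos: [0.5609, 0.0293, 0.0772]
orientation: [1.424, 1.054, -1.424]
force: [-0.5, -0.4, -0.2]
width: 0.555
```

```bash
python3 - <<'E'
from h import *
s,c,im=snap("wrist","w16.png")
cv2.imwrite("pics/w16c.png",cv2.resize(im[170:220,225:290],None,fx=10,fy=10,interpolation=cv2.INTER_CUBIC))
E
```

```text
t 20.97 tcp [560.9  29.3  77.2] yaw -16.98 tilt [-0.  0.] w 0.555 F [-0.5 -0.4 -0.2] j [0.03 0.58 1.86 0.   0.7  0.33]
```

View pics/w16c.png

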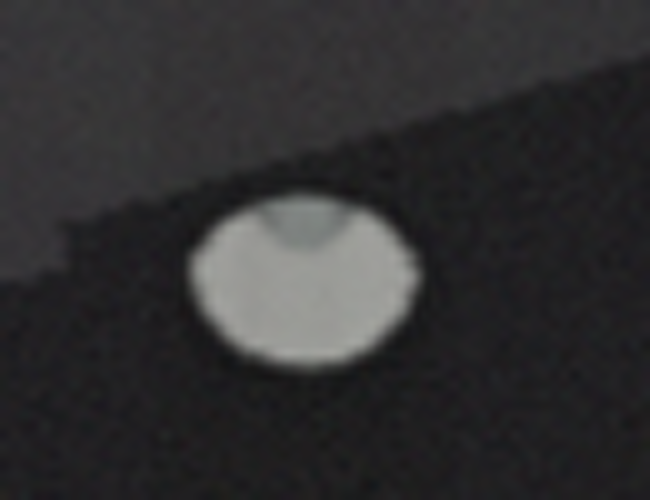

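```bash
python3 - <<'E'
from h import *
s=read_state(); c=calibration("wrist")
print(intool(c,[[255,199.4]],.007,s),intool(c,[[255,195]],-.001,s))
print("top circle upper edge",intool(c,[[255,188.8]],.007,s),"bottom circle lower edge",intool(c,[[255,206.6]],-.001,s))
print("tip near edge",intool(c,[[255,194.4]],-.0012,s),intool(c,[[255,194.4]],-.0005,s))
E
```

```text
[[39.13058674  0.5984205 ]] [[38.58338665  0.6014352 ]]
top circle upper edge [[44.31813866  0.59933175]] bottom circle lower edge [[32.42382611  0.60035167]]
tip near edge [[38.82968405  0.60155623]] [[39.06571042  0.60132552]]
```

Call:
{"method": "move_arm", "body": {
  "steps": [0.015, 0.048, 0, 0, 0, 0, 0.015, 0.048, -0.08, 0, 0, 0, 0.015, 0.048, -0.15, 0, 0, 0, 0.015, 0.048, -0.15, 0, 0, 0, 0.015, 0.048, -0.15, 0, 0, 0]
}}

```text
clock: 21.43
tool_pos: [0.5613, 0.0308, 0.0726]
orientation: [1.424, 1.054, -1.425]
force: [-0.5, 0.6, -1.5]
width: 0.551
```

```bash
python3 - <<'E'
from h import *
s,c,im=snap("wrist","w17.png")
cv2.imwrite("pics/w17c.png",cv2.resize(im[170:220,225:290],None,fx=10,fy=10,interpolation=cv2.INTER_CUBIC))
E
```

```text
t 21.43 tcp [561.3  30.8  72.6] yaw -16.98 tilt [-0.001 -0.   ] w 0.551 F [-0.5  0.6 -1.5] j [0.03 0.59 1.86 0.   0.69 0.33]
```

View pics/w17c.png

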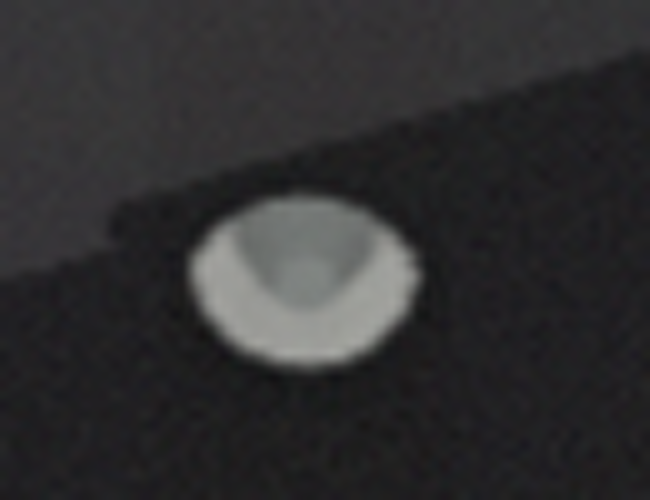

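```bash
python3 - <<'E'
from h import *
s=read_state(); c=calibration("wrist")
print("hole by top edge",intool(c,[[255,188.8]],.007,s)[0,0]-5.5,"by bottom edge",intool(c,[[255,206.6]],-.001,s)[0,0]+5.5)
print("tip",intool(c,[[254.6,197.6]],.0034,s), "tip near edge+1.5",intool(c,[[255,200.4]],.0034,s)[0,0]+1.5)
print("jaw hole",intool(c,[[255.0,199]],.007,s))
E
```

```text
hole by top edge 38.82364816302508 by bottom edge 37.926962458484056
tip [[38.76434158  0.42976446]] tip near edge+1.5 38.83493847477374
jaw hole [[39.33274832  0.62026389]]
```

Call:
{"method": "move_arm", "body": {
  "steps": [0, 0.005, -0.1, 0, 0, 0, 0, 0.005, -0.2, 0, 0, 0, 0, 0.005, -0.3, 0, 0, 0, 0, 0.005, -0.38, 0, 0, 0, 0, 0.005, -0.38, 0, 0, 0]
}}

```text
clock: 21.9
tool_pos: [0.5611, 0.0309, 0.0607]
orientation: [1.423, 1.055, -1.425]
force: [0.3, -0.1, -1.5]
width: 0.551
```

Call:
{"method": "move_arm", "body": {
  "steps": [0, 0, -0.04, 0, 0, 0, 0, 0, -0.08, 0, 0, 0, 0, 0, -0.1, 0, 0, 0, 0, 0, -0.1, 0, 0, 0]
}}

```text
clock: 22.23
tool_pos: [0.5615, 0.0309, 0.0583]
orientation: [1.424, 1.054, -1.424]
force: [0.5, 0.6, -1.0]
width: 0.552
```

Call:
{"method": "move_arm", "body": {
  "steps": [0, 0, -0.02, 0, 0, 0, 0, 0, -0.04, 0, 0, 0, 0, 0, -0.04, 0, 0, 0, 0, 0, -0.04, 0, 0, 0]
}}

```text
clock: 22.57
tool_pos: [0.5615, 0.0309, 0.0572]
orientation: [1.424, 1.054, -1.424]
force: [0.0, -0.3, -1.5]
width: 0.555
```

Call:
{"method": "move_arm", "body": {
  "steps": [0, 0, -0.02, 0, 0, 0, 0, 0, -0.04, 0, 0, 0, 0, 0, -0.04, 0, 0, 0, 0, 0, -0.04, 0, 0, 0]
}}

```text
clock: 22.9
tool_pos: [0.5615, 0.0309, 0.0569]
orientation: [1.424, 1.054, -1.424]
force: [-2.8, -0.1, 8.8]
width: 0.555
```

Contact is at the expected height (TCP 57). Releasing and backing off.

Call:
{"method": "move_arm", "body": {
  "steps": [0, 0, 0.01, 0, 0, 0, 0, 0, 0.01, 0, 0, 0, 0, 0, 0.01, 0, 0, 0, 0, 0, 0.01, 0, 0, 0, 0, 0, 0.01, 0, 0, 0, 0, 0, 0.6, 0, 0, 0, 0, 0, 1.6, 0, 0, 0, 0, 0, 2.9, 0, 0, 0, 0, 0, 4, 0, 0, 0, 0, 0, 4, 0, 0, 0],
  "gripper": 1
}}

```text
clock: 23.73
tool_pos: [0.5653, 0.031, 0.1823]
orientation: [1.43, 1.048, -1.415]
force: [1.5, -0.3, -0.2]
width: 1.0
```

```bash
python3 - <<'E'
from h import *
s,c,im=snap("wrist","w18.png")
cv2.imwrite("pics/w18c.png",cv2.resize(im[20:330,120:350],None,fx=1.9,fy=1.9,interpolation=cv2.INTER_CUBIC))
E
```

```text
t 23.73 tcp [565.3  31.  182.3] yaw -16.98 tilt [0.01 0.  ] w 1.0 F [ 1.5 -0.3 -0.2] j [ 0.03  0.42  1.82 -0.    0.89  0.33]
```

View pics/w18c.png

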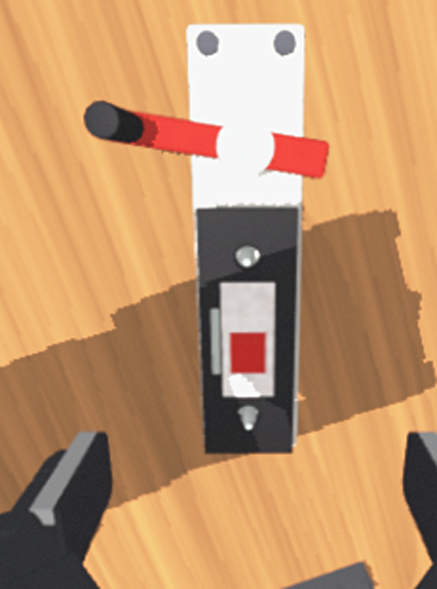

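```bash
python3 - <<'E'
from h import *
s=st(); c=calibration("wrist"); im=cv2.imread("pics/w18.png")
H=plane(c,[[173.7,82.1]],.118)[0]*1000
P=plane(c,[[120+246/1.9,20+148/1.9]],.0765)[0]*1000
t=cv2.imread("pics/top0.png"); 
print("handle",H,"pivot top?",P)
piv=np.array([587.7,116.4]); d=H[:2]-piv; print(d,np.hypot(*d),"dir",np.degrees(np.arctan2(d[1],d[0])),"carrier -x dir",180-17)
for n in("top",):
    cc=calibration(n); print(proj(cc,[[H[0]/1e3,H[1]/1e3,.118],[.5877,.1164,.08]]))
cv2.imwrite("pics/tc.png",cv2.resize(t[160:220,165:225],None,fx=9,fy=9,interpolation=cv2.INTER_CUBIC))
E
```

```text
t 23.78 tcp [563.9  31.  179.6] yaw -16.98 tilt [0.007 0.   ] w 1.001 F [ 0.4  0.2 -0.4] j [0.03 0.42 1.82 0.   0.89 0.33]
handle [542.48258665 137.44663181 118.        ] pivot top? [586.27273391 114.42189033  76.5       ]
[-45.21741335  21.04663181] 49.875597047027775 dir 155.04018219174677 carrier -x dir 163
[[184.41371376 199.92405115]
 [195.0300422  185.03684814]]
```

View pics/tc.png

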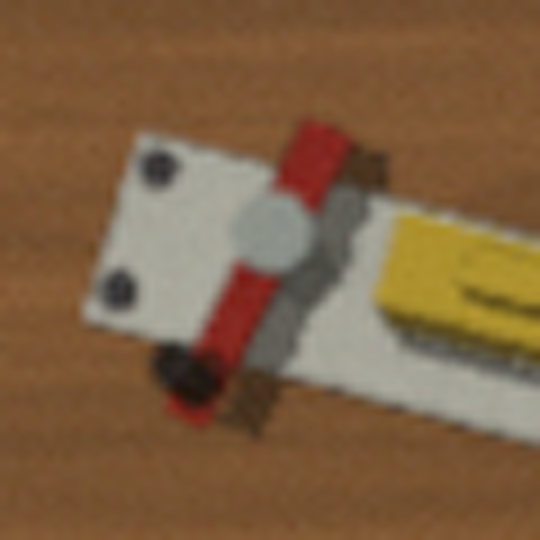

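Call:
{"method": "move_arm", "body": {
  "steps": [-0.63, 3.55, 0, 0, 0, 82, -0.63, 3.55, 0, 0, 0, 82, -0.63, 3.55, 0, 0, 0, 82, -0.63, 3.55, 0, 0, 0, 82, -0.63, 3.55, 0, 0, 0, 82, -0.63, 3.55, 0, 0, 0, 82, -0.63, 3.55, 0, 0, 0, 82, -0.63, 3.55, 0, 0, 0, 82, -0.63, 3.55, 0, 0, 0, 82, -0.63, 3.55, 0, 0, 0, 82, -0.63, 3.55, 0, 0, 0, 82, -0.63, 3.55, 0, 0, 0, 82, -0.63, 3.55, 0, 0, 0, 82, -0.63, 3.55, 0, 0, 0, 82],
  "gripper": 0.35
}}

```text
clock: 24.95
tool_pos: [0.542, 0.1372, 0.1749]
orientation: [0.343, 1.545, -0.344]
force: [-0.3, 0.3, 0.8]
width: 0.349
```

```bash
python3 - <<'E'
from h import *
s,c,im=snap("wrist","w19.png")
print(proj(c,[[.5425,.1374,.118]]))
E
```

```text
t 24.95 tcp [542.  137.2 174.9] yaw 64.9 tilt [-0.002 -0.   ] w 0.349 F [-0.3  0.3  0.8] j [ 0.23  0.43  1.83 -0.    0.89 -0.91]
[[256.13734256 220.53281423]]
```

View pics/w19.png

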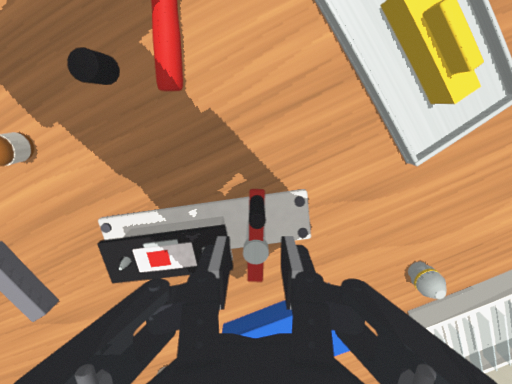

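Call:
{"method": "move_arm", "body": {
  "steps": [0.01, 0, -0.8, 0, 0, 0, 0.01, 0, -1.7, 0, 0, 0, 0.01, 0, -2.3, 0, 0, 0, 0.01, 0, -2.5, 0, 0, 0, 0.01, 0, -2.5, 0, 0, 0]
}}

```text
clock: 25.42
tool_pos: [0.5417, 0.1371, 0.0993]
orientation: [0.342, 1.547, -0.344]
force: [0.0, 0.2, -0.8]
width: 0.35
```

```bash
python3 - <<'E'
from h import *
s,c,im=snap("wrist","w20.png")
# arc waypoints
s0=s["tool_pos"][:2]*1000
piv=np.array([587.7,116.4])
for lead in range(0,1):
    for a in np.arange(155,66,-6):
        p=piv+49.9*np.array([np.cos(np.radians(a)),np.sin(np.radians(a))]); print(a,((p-np.array([542.3,137.3]))/30).round(2))
E
```

```text
t 25.42 tcp [541.7 137.1  99.3] yaw 64.96 tilt [-0.004 -0.001] w 0.35 F [ 0.   0.2 -0.8] j [ 0.23  0.54  1.86 -0.    0.74 -0.91]
155 [0.01 0.01]
149 [0.09 0.16]
143 [0.18 0.3 ]
137 [0.3  0.44]
131 [0.42 0.56]
125 [0.56 0.67]
119 [0.71 0.76]
113 [0.86 0.83]
107 [1.03 0.89]
101 [1.2  0.94]
95 [1.37 0.96]
89 [1.54 0.97]
83 [1.72 0.95]
77 [1.89 0.92]
71 [2.05 0.88]
```

View pics/w20.png

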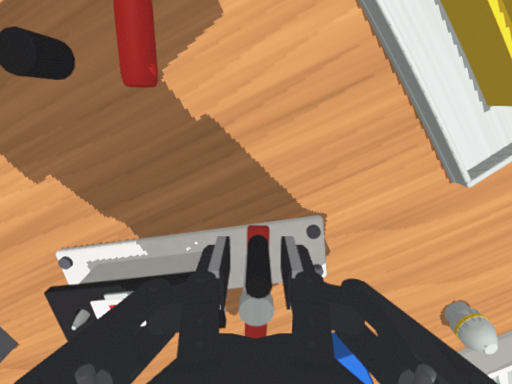

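Call:
{"method": "move_arm", "body": {
  "steps": [0.09, 0.16, 0, 0, 0, -6, 0.18, 0.3, 0, 0, 0, -12, 0.3, 0.44, 0, 0, 0, -18, 0.42, 0.56, 0, 0, 0, -24, 0.56, 0.67, 0, 0, 0, -30, 0.71, 0.76, 0, 0, 0, -36, 0.86, 0.83, 0, 0, 0, -42, 1.03, 0.89, 0, 0, 0, -48, 1.2, 0.94, 0, 0, 0, -54, 1.37, 0.96, 0, 0, 0, -60, 1.54, 0.97, 0, 0, 0, -66, 1.72, 0.95, 0, 0, 0, -72, 1.89, 0.92, 0, 0, 0, -78, 1.89, 0.92, 0, 0, 0, -78, 1.89, 0.92, 0, 0, 0, -78]
}}

```text
clock: 26.72
tool_pos: [0.6004, 0.1652, 0.1023]
orientation: [1.374, 1.094, -1.37]
force: [-0.3, -0.3, -0.2]
width: 0.351
```

```bash
python3 - <<'E'
from h import *
s,c,im=snap("wrist","w21.png")
s,c,im=snap("top","t21.png")
E
```

```text
t 26.72 tcp [600.4 165.2 102.3] yaw -12.83 tilt [0.002 0.001] w 0.351 F [-0.3 -0.3 -0.2] j [0.25 0.61 1.72 0.   0.81 0.47]
t 26.77 tcp [600.1 165.2 102.1] yaw -12.81 tilt [0.002 0.   ] w 0.351 F [0.1 0.  0.5] j [0.25 0.61 1.72 0.   0.81 0.47]
```

View pics/w21.png

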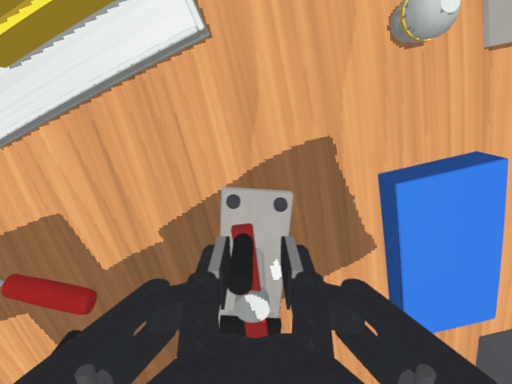

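Call:
{"method": "move_arm", "body": {
  "steps": [0.14, -0.04, 0, 0, 0, -4, 0.27, -0.09, 0, 0, 0, -4, 0.33, -0.11, 0, 0, 0, -4, 0.33, -0.11, 0, 0, 0, -4, 0.33, -0.11, 0, 0, 0, -4]
}}

```text
clock: 27.23
tool_pos: [0.6096, 0.1616, 0.1011]
orientation: [1.423, 1.055, -1.423]
force: [-0.3, -0.6, 0.2]
width: 0.351
```

Call:
{"method": "move_arm", "body": {
  "steps": [0.02, -0.007, 0, 0, 0, 0, 0.04, -0.014, 0, 0, 0, 0, 0.06, -0.02, 0, 0, 0, 0, 0.06, -0.02, 0, 0, 0, 0]
}}

```text
clock: 27.57
tool_pos: [0.6099, 0.1615, 0.1009]
orientation: [1.422, 1.056, -1.426]
force: [-6.6, 3.3, 3.9]
width: 0.352
```

```bash
python3 - <<'E'
from h import *
s,c,im=snap("wrist","w22.png")
E
```

```text
t 27.57 tcp [609.9 161.5 100.9] yaw -16.96 tilt [-0.003  0.   ] w 0.352 F [-6.6  3.3  3.9] j [0.24 0.62 1.69 0.   0.83 0.53]
```

View pics/w22.png

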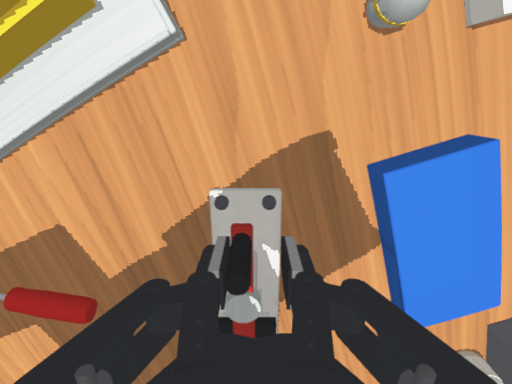

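Call:
{"method": "move_arm", "body": {
  "steps": [0.02, -0.006, 0, 0, 0, 0, 0.02, -0.006, 0, 0, 0, 0]
}}

```text
clock: 27.78
tool_pos: [0.61, 0.1615, 0.1009]
orientation: [1.422, 1.057, -1.427]
force: [-8.0, 4.3, 5.7]
width: 0.35
```

Call:
{"method": "move_arm", "body": {
  "steps": [-0.2, 0.06, 0, 0, 0, 0, -0.24, 0.075, 0, 0, 0, 0, -0.24, 0.075, 0.5, 0, 0, 0, -0.24, 0.075, 1.5, 0, 0, 0, -0.24, 0.075, 2.8, 0, 0, 0, -0.24, 0.075, 4, 0, 0, 0, -0.24, 0.075, 4, 0, 0, 0]
}}

```text
clock: 28.37
tool_pos: [0.609, 0.164, 0.2289]
orientation: [1.433, 1.049, -1.412]
force: [1.4, -0.1, 0.3]
width: 0.349
```

Call:
{"method": "move_arm", "body": {
  "steps": [-1, -4, 0.5, 0, 0, 0, -1, -4, 0.5, 0, 0, 0, -1, -4, 0.5, 0, 0, 0, -1, -4, 0.5, 0, 0, 0, -1, -4, 0.5, 0, 0, 0]
}}

```text
clock: 28.78
tool_pos: [0.5747, 0.0411, 0.2364]
orientation: [1.427, 1.051, -1.425]
force: [0.9, -0.0, -0.0]
width: 0.352
```

```bash
python3 - <<'E'
from h import *
s,c,im=snap("wrist","w23.png")
s,c,im=snap("scene","s23.png")
cv2.imwrite("pics/s23c.png",cv2.resize(im[140:340,200:440],None,fx=3,fy=3,interpolation=cv2.INTER_CUBIC))
E
```

```text
t 28.78 tcp [574.7  41.1 236.4] yaw -17.17 tilt [ 0.001 -0.   ] w 0.352 F [ 0.9 -0.  -0. ] j [ 0.05  0.37  1.75 -0.    1.02  0.35]
t 28.83 tcp [575.   42.4 236.3] yaw -17.08 tilt [0.001 0.   ] w 0.347 F [-0.1  1.3 -0. ] j [0.05 0.37 1.75 0.   1.02 0.35]
```

View pics/w23.png

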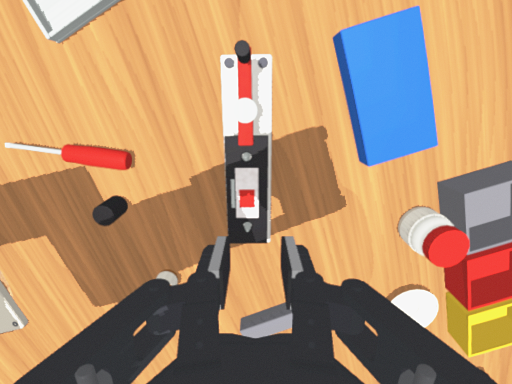

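View pics/s23c.png

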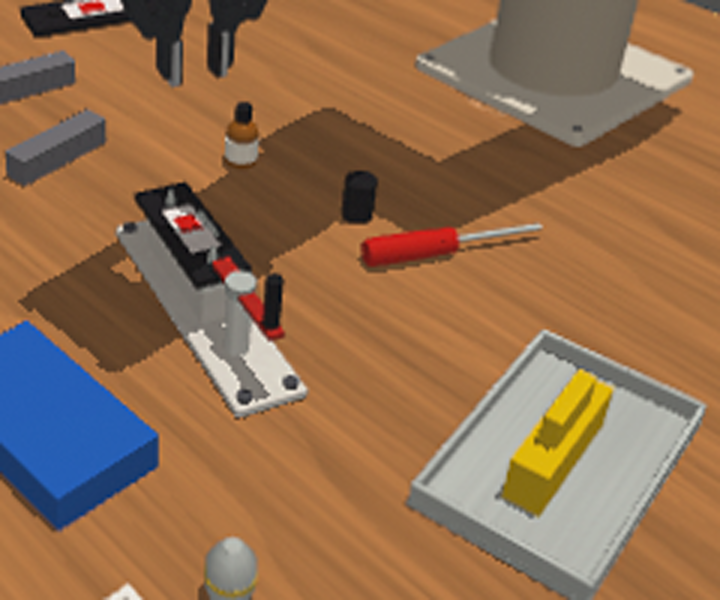

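```bash
python3 - <<'E'
from h import *
s=st(); c=calibration("wrist"); im=cv2.imread("pics/w23.png")
r=np.maximum(hsv(im,[0,150,70],[8,255,255]),hsv(im,[172,150,70],[180,255,255])); r[160:]=0; r[:, :225]=0; r[:,265:]=0
for row in list(range(64,98,6))+list(range(124,146,5)):
    xs=np.where(r[row])[0]
    if len(xs): print(row,xs.min(),xs.max(),(plane(c,[[(xs.min()+xs.max())/2,row]],.074)[0,:2]*1000).round(1))
ys,xs=np.where(r); P=plane(c,np.c_[xs,ys].astype(float),.074)[:,:2]
up=P[ys<98].mean(0); dn=P[ys>122].mean(0); d=up-dn; print("clamp dir",np.degrees(np.arctan2(d[1],d[0])))
h=plane(c,[[243,47.5]],.118)[0]*1000; print("handle",h, np.degrees(np.arctan2(h[1]-116.4,h[0]-587.7)),np.degrees(np.arctan2(h[1]-114.4,h[0]-586.3)))
cv2.imwrite("pics/w23c.png",cv2.resize(im[30:250,200:300],None,fx=2.7,fy=2.7,interpolation=cv2.INTER_CUBIC))
E
```

```text
t 28.88 tcp [575.1  43.3 236.1] yaw -17.01 tilt [0.001 0.   ] w 0.349 F [-0.9  0.7 -0.2] j [0.05 0.37 1.75 0.   1.02 0.35]
64 238 250 [600.4 159.7]
70 238 250 [598.8 154.5]
76 239 250 [597.6 149.1]
82 239 250 [595.9 143.8]
88 239 250 [594.2 138.4]
94 239 250 [592.4 133. ]
124 239 252 [584.5 104.7]
129 239 252 [583.   99.8]
134 239 252 [581.4  94.9]
139 238 252 [579.3  90.1]
144 238 252 [577.8  85.2]
clamp dir 73.34368734673308
handle [603.28629273 166.06896565 118.        ] 72.57796283017902 71.80159998708045
```

View pics/w23c.png

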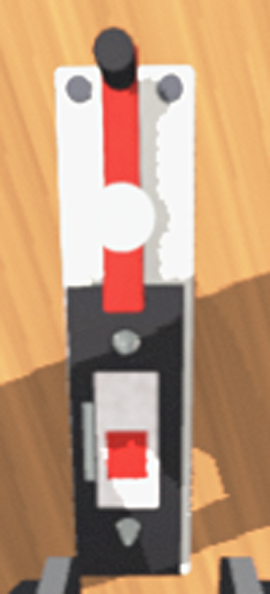

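```bash
python3 - <<'E'
from h import *
s,c,im=snap("scene","s24.png"); s,c,t=snap("top","t24.png")
cv2.imwrite("pics/cmp.png",np.hstack([im,t])[::1,::1] if 0 else cv2.resize(np.hstack([im,t]),(800,300)))
a=cv2.imread("pics/scene0.png"); d=cv2.absdiff(a,im).max(2); cv2.imwrite("pics/d.png",d)
E
```

```text
t 28.88 tcp [575.1  43.3 236.1] yaw -17.01 tilt [0.001 0.   ] w 0.349 F [-0.9  0.7 -0.2] j [0.05 0.37 1.75 0.   1.02 0.35]
t 28.93 tcp [575.1  43.8 235.9] yaw -16.95 tilt [0.001 0.   ] w 0.35 F [0.5 0.9 0. ] j [0.06 0.37 1.75 0.   1.02 0.35]
```

View pics/cmp.png

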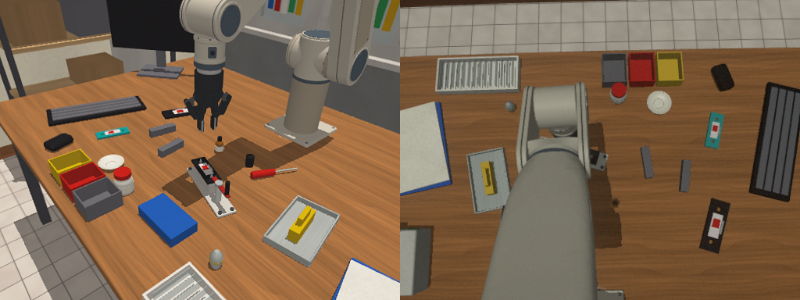

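View pics/d.png

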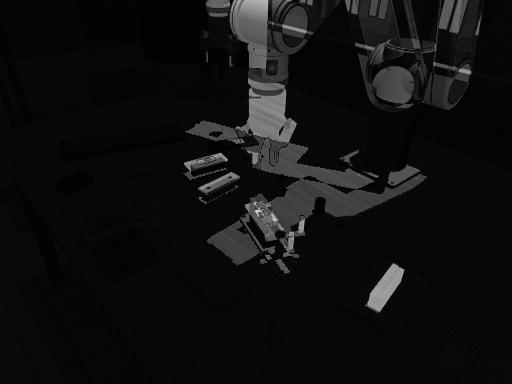

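The difference image shows only the intended objects, the arm and its shadow have changed, so the bystanders are where they were. I'm handing the job in.

```bash
python3 -c "
from plant import *
print(job_done())"
```

```text
the job is handed in; nothing more can be done
None
```

I did the job in the order asked and handed it in at about 29 s of the 72 s allowed.

- **Cover:** it stands upright on the floor of the steel tray.
- **Spacer and stage plate:** both are threaded over the two pins. I lowered each until it touched at the expected height, with about 9 N at contact, and only then released it.
- **Clamp:** I swung it against its stop with about 8 N. It then measured 73.3° in the world frame, against about 73.1° for the carrier's axis.
- **Final state:** the gripper is clear of everything, at a height of 0.236 m. Comparing the scene picture before and after, only the cover, spacer, plate, clamp, arm and shadows had changed.

**Disagreements:**
- The camera and the tool readings differed by 1 to 3 mm. I aligned each plate by looking at the pin tip inside the hole instead.
- The clamp started about 8° past open, not exactly at 0.
- I could see only the pin nearer the camera during insertion. I checked the far pin by picture after each release, and it was through its hole both times.

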